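# Make up two job kits for the hardness tester on their kit boards

## Task

Make up the two job kits for the hardness tester on the light wooden kit boards. On the board with the rectangular recess goes the round-bar job: the steel V-block in the rectangular recess with its vee running across the board's length, the smaller reference block in the round recess, and the round bar laid in the vee of the V-block there; on the other board goes the mounted-specimen job: the larger reference block in the large recess and the black resin specimen mount in the small one. Seat each piece flat in its recess, the bar resting centred in the vee, and leave the loupe, the brass weight and the oil bottle where they stand.

Things in the scene. Friction and masses are not known exactly. Their poses are not given: they have to be found in the camera images.
- bar_board: kit board of the bar job: plywood, 96 (x) x 150 (y) x 14 mm, fixed, the only one with a rectangular recess. Origin: centre of underside; z up, y along its length. Recesses 5 mm deep (grey floor at z 9, top at z 14 mm, 2 mm chamfer): rectangular 60 (x) x 56 (y) mm at x 0, y +37 mm; round 62 mm diameter at x 0, y -34 mm. It stands, like all pieces, on a grey mat 2 mm thick
- mount_board: kit board of the mounted-specimen job: plywood, 96 (x) x 150 (y) x 14 mm, fixed, with two round recesses. Origin: centre of underside; z up, y along its length. Recesses 5 mm deep (grey floor at z 9, top at z 14 mm, 2 mm chamfer): large 78 mm diameter at x 0, y -27 mm; small 44 mm diameter at x 0, y +41 mm
- v_block: loose steel toolmaker's V-block, 45 (x) x 40 (y) x 32 (z) mm, 0.32 kg, with a groove along each long side between z = 8 and 16 mm. Origin: centre of the underside; z up. The 90 degree vee runs along x in the top face: 26 mm wide at the top, its bottom at z = 19 mm. Either way round is the same
- bar: loose plain round turned bright-metal bar, 24 mm diameter x 70 mm long, 0.25 kg, lying on its side. Origin: on its axis at mid length (12 mm above the mat at the start); x along the bar. Lying in the vee its axis is 36 mm above the V-block's underside, 16 mm of it standing proud of the V-block's top
- small_block: smaller round hardness reference block, bare steel disc 50 mm diameter x 14 mm high, 0.22 kg. Origin: centre of the underside; z up
- large_block: larger round hardness reference block, bare steel disc 64 mm diameter x 12 mm high, 0.31 kg. Origin: centre of the underside; z up
- mount: specimen moulded in black resin: disc 30 mm diameter x 17 mm high with a small bright metal coupon in its solid flat top, 28 g. Origin: centre of the underside; z up
- loupe: bystander: black stand loupe, an open ring with a lens, 40 mm diameter x 34 mm high, standing loose among the pieces; leave it. Origin: centre of the underside
- weight: bystander: brass weight with a knob, 29 mm diameter x 53 mm high, loose, beside the tester; leave it. Origin: centre of the underside
- oil_bottle: bystander: small oil bottle with a red spout, 39 mm diameter x 135 mm high, loose, at the back; leave it. Origin: centre of the underside
There are look-alikes about, which are no part of the job. Several things have the shape of the mount; the one meant has the colours described above.

How it is judged:
By the outcome, as a careful person would: the job done as asked, in the order asked, and still so for the second after the job is handed in, with the robot touching nothing.
It also fails if it takes over 128 s, if anything falls off the work surface, if the arm or the gripper's body presses on something with over 40 N, if the wrist force passes 120 N, or if a joint passes its speed limit or range.

## Robot

A 6-joint arm with a two-finger parallel gripper is mounted at the origin on a cart in front of the work surface, level with it; the furniture and walls round the work are solid. World frame = base frame: x ahead of the robot, y to its left, z up, the work surface at z = 0. Lengths are in m, angles in rad, forces in N, time in s.
With the tool pointing down it reaches from about 0.325 to 0.85 m from the base axis. Payload 4.4 kg.
Tool frame: the origin (TCP) lies at the very end of the fingers, on their centre line; the grasp point (between the pads) lies 19 mm behind it (ctrl.grip_depth is the distance from the TCP to the grasp point, in m); z points along the fingers, y is the direction in which the jaws open and shut (so a half turn about z gives the same grasp; the last joint's range is limited). The gripper opens to 94 mm and grips with 3 to 60 N. Pads are 16 mm wide; open, the fingers measure 119 mm over their backs; the gripper's body (75 mm by 177 mm) begins 78 mm behind the grasp point.
Start: joints at [-1.482, 0.207, 1.542, -0, 1.393, -0.15], TCP at [0.137, -0.559, 0.205] pointing down, gripper open.
Joint ranges: [-2.73, 2.73], [-0.86, 2.22], [0.23, 2.46], [-1.11, 4.25], [0.08, 2.63], [-2.82, 2.82]. Speed limits (rad/s): [2.79, 2.79, 3.14, 3.14, 3.14, 3.14].

## Interface

Orientations are given as a unit quaternion [x, y, z, w].
In Python, from workcell import ctrl gives the robot as it stands.
- The arm moves only by the tool step_arm, never from a script. Its argument "series" is a list that holds one entry, the list of rows, each a list of 7 numbers: the shift along the tool's x, y, z in units of 5 cm (1.0 is 5 cm), then the turn, a rotation vector about the tool's x, y, z in units of 8 degrees (1.0 is 8 degrees), then the closure, from 0 (fully open) to 1 (shut). In form: [[[dx, dy, dz, wx, wy, wz, fingers], ...]]. A call has 1 to 20 rows; each row shifts and turns the commanded pose from where the row before left it, along the tool's axes as they then stand; what a row does not reach is not made up. A row lasts 1/10 s, in which the tool goes at most 50 mm and 8.59 degrees, less where a joint would pass 70% of its speed; a pose out of reach is approached as far as the arm can. A call with a number of a shift or a turn outside -1 to 1 is refused whole. A call with a gripper value outside its range is refused whole. The fingers move at their own pace and stop on an object; "grip_force" is the grip in N (left out, the last holds). Time passes only in rows, so rows that do not move let the fingers close. It gives the time, the measured TCP pose, the force and the opening at its end, in the units of the state.
- ctrl.get_state(): the state, without advancing time (a new reading comes with each control period).
- ctrl.capture(name): name is "side" or "top"; returns the picture (384x512x3 uint8, red, green, blue); there is no depth.
- ctrl.calibration(name): a dict with "fx", "fy", "cx", "cy" (pixels), "extrinsics" (4x4, takes a point from world to camera coordinates). Camera axes: x right, y up, looking along -z (the intrinsics and any distortion apply to the point x, -y, -z); pixel columns grow to the right and rows downward; lengths in m; the calibration is good to about 2 mm. A picture is of the moment at which its call begins. calibration takes no time and is no camera call.
- ctrl.close_job(): hands the job in, once; it reports no verdict.
The state is a dict: "clock": time; "joint_positions": joint angles; "qvel": joint speeds; "effort": joint torques, N m; "position": TCP position; "orientation": TCP orientation; "force": force on the tool from outside, world axes, zero at the start; "torque": the same for the moment, N m; "width": opening from 0.0 (shut) to 1.0 (fully open).
Only numpy, scipy, OpenCV 4.12 (cv2) and the standard library are available. Lean on these libraries where they do the work, as an engineer would, in place of code of your own. Each camera call takes 0.05 s, during which the arm holds its last target.

## Working session

There is one attempt and no reset: what is moved stays moved. The work goes in short steps, Python scripts to look and compute and a tool call to move; the robot and the scene stay as the last step left them, time stands still between calls to the robot, and variables do not carry over. Pictures are saved under pics/ and viewed, and the job is handed in when it is done.

Besides the shell and the picture viewer there is one more tool, called after "Request:" as name(argument=value, ...) on one line, values as JSON. step_arm: Moves the arm, as the interface text tells. Shifts and turns lie within -1 to 1; 1 stands for 5 cm of shift or 8 degrees of turn. Its arguments: {"type":"object","properties":{"series":{"type":"array","items":{"type":"array","items":{"type":"array","items":{"type":"number"}}}},"grip_force":{"type":"number"}},"required":["series"]}

```bash
mkdir -p pics; ls; python3 - <<'E'
from workcell import ctrl
import cv2
for n in("top","side"):
    im=ctrl.capture(n); cv2.imwrite(f"pics/{n}0.png",im[:,:,::-1])
    c=ctrl.calibration(n); print(n,{k:(v if k!='extrinsics' else None) for k,v in c.items()}); print(c['extrinsics'])
print(ctrl.get_state(), ctrl.grip_depth)
E
```

```text
pics
top {'fx': 385.6204376050036, 'fy': 385.6204376050036, 'cx': 250.97302709880012, 'cy': 189.68930558599357, 'extrinsics': None}
[[-1.22960128e-02 -9.99922727e-01 -1.82973384e-03 -1.09928141e-01]
 [ 9.88997698e-01 -1.24314057e-02  1.47407641e-01 -6.19893650e-01]
 [-1.47418997e-01  2.92367540e-06  9.89074132e-01 -9.24485212e-01]
 [ 0.00000000e+00  0.00000000e+00  0.00000000e+00  1.00000000e+00]]
side {'fx': 395.44217162895796, 'fy': 395.44217162895796, 'cx': 254.03396074674075, 'cy': 191.251214873613, 'extrinsics': None}
[[ 0.85655196 -0.51588359 -0.01352292 -0.58717839]
 [ 0.42245378  0.68589305  0.59252302 -0.2005489 ]
 [-0.29639762 -0.51323956  0.80544001 -0.80257626]
 [ 0.          0.          0.          1.        ]]
{'clock': 0.1, 'joint_positions': array([-1.48151423e+00,  2.07363446e-01,  1.54278857e+00, -1.17907869e-05,
        1.39350196e+00, -1.50515876e-01]), 'qvel': array([-2.11999723e-04, -1.71862088e-03, -3.50245552e-03, -3.92604700e-04,
       -6.77120842e-05,  1.73696999e-03]), 'effort': array([ 1.55762446e-04, -3.71863246e+01, -2.82293129e+01,  7.00357882e-02,
        3.11429822e-02, -4.76608432e-05]), 'position': array([ 0.13647707, -0.55782285,  0.20440133]), 'orientation': array([ 9.92820071e-01,  1.19612893e-01,  2.57516052e-05, -1.03035841e-03]), 'force': array([ 0.21724149,  0.28815001, -0.33821967]), 'torque': array([-7.24373028e-05,  2.52175725e-02,  3.99786044e-03]), 'width': 1.0012643637607304} 0.0188
```

View pics/top0.png

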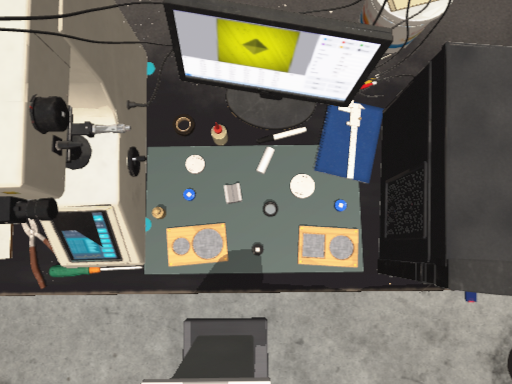

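View pics/side0.png

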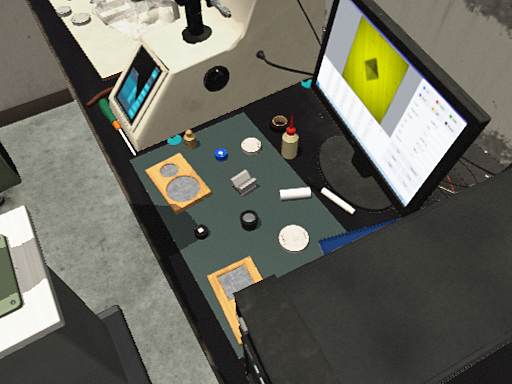

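```bash
python3 - <<'E'
import cv2
a=cv2.imread("pics/top0.png")[135:285,140:370]; cv2.imwrite("pics/t0z.png",cv2.resize(a,None,fx=3.4,fy=3.4,interpolation=cv2.INTER_CUBIC))
a=cv2.imread("pics/side0.png")[105:375,125:365]; cv2.imwrite("pics/s0z.png",cv2.resize(a,None,fx=2.2,fy=2.2,interpolation=cv2.INTER_CUBIC))
E
```

```text
(no output)
```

View pics/t0z.png

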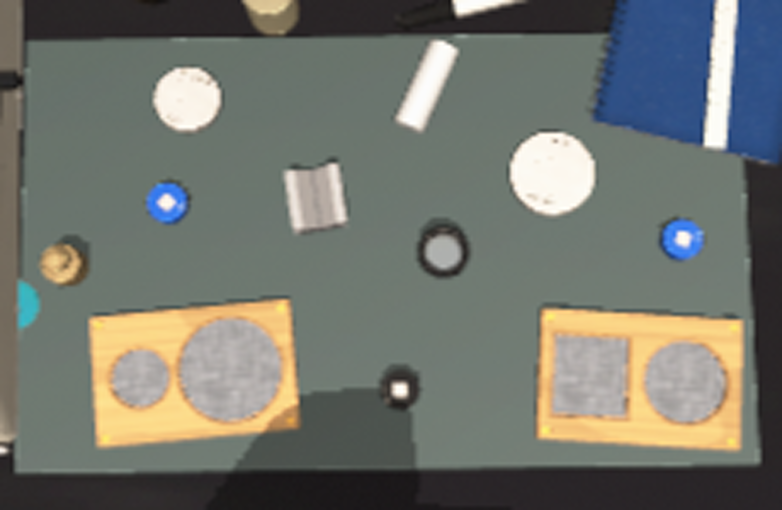

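View pics/s0z.png

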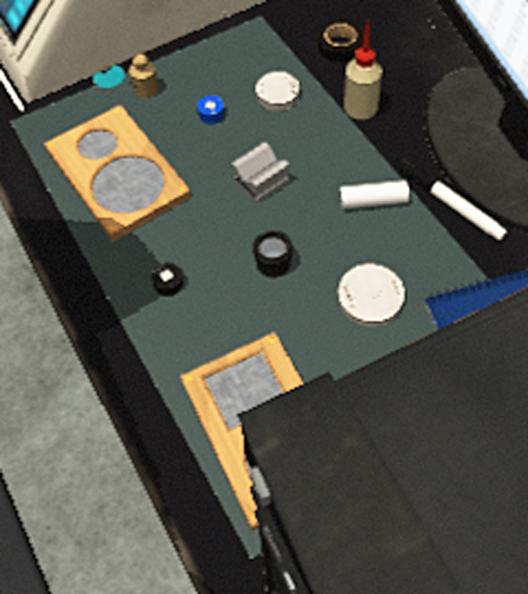

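```bash
cat > h.py <<'E'
import numpy as np, cv2
from workcell import ctrl
from scipy.spatial.transform import Rotation as R
C={n:ctrl.calibration(n) for n in("top","side")}
def cam(n): 
    E=C[n]['extrinsics']; return -E[:3,:3].T@E[:3,3]
def ray(n,px,z):
    c=C[n];E=c['extrinsics']; px=np.atleast_2d(np.asarray(px,float))
    d=np.c_[(px[:,0]-c['cx'])/c['fx'],-(px[:,1]-c['cy'])/c['fy'],-np.ones(len(px))]@E[:3,:3]
    o=cam(n); return o+d*((z-o[2])/d[:,2])[:,None]
def proj(n,P):
    c=C[n];E=c['extrinsics'];p=np.atleast_2d(P)@E[:3,:3].T+E[:3,3]
    return np.c_[c['cx']+c['fx']*p[:,0]/-p[:,2], c['cy']+c['fy']*p[:,1]/p[:,2]]
def blobs(mask,lo=20,hi=6000):
    cs,_=cv2.findContours(mask.astype(np.uint8),cv2.RETR_CCOMP,cv2.CHAIN_APPROX_NONE)
    return [c for c in cs if lo<cv2.contourArea(c)<hi]
def snap(name,fn=None):
    im=ctrl.capture(name)
    if fn: cv2.imwrite(fn,im[:,:,::-1])
    return im
E
python3 - <<'E'
from h import *
print(cam('top'),cam('side'))
im=cv2.imread('pics/top0.png'); hsv=cv2.cvtColor(im,cv2.COLOR_BGR2HSV)
roi=np.zeros(im.shape[:2],bool); roi[145:275,148:362]=1
wh=(hsv[...,1]<60)&(hsv[...,2]>185)&roi
wood=(hsv[...,0]>10)&(hsv[...,0]<28)&(hsv[...,1]>90)&(hsv[...,2]>120)&roi
gr=(hsv[...,1]<45)&(hsv[...,2]>120)&roi
for nm,m,lo in(('white',wh,8),('wood',wood,100),('grey',gr,60)):
    for c in blobs(m,lo):
        M=cv2.moments(c);print(nm,cv2.contourArea(c),M['m10']/M['m00'],M['m01']/M['m00'],cv2.minAreaRect(c))
E
```

```text
[ 0.47543503 -0.11762309  1.00556033] [ 0.34978974 -0.57727448  0.75731651]
white 9.5 340.4912280701754 204.75438596491227 ((340.5, 205.0), (4.0, 3.0), 90.0)
white 12.0 188.5 194.0 ((188.5, 194.0), (3.535533905029297, 3.535533905029297), 45.0)
white 45.0 226.3111111111111 193.3111111111111 ((226.30056762695312, 193.45376586914062), (17.106435775756836, 3.6493728160858154), 81.25383758544922)
white 39.0 238.26923076923077 191.14529914529913 ((238.24855041503906, 191.11561584472656), (16.422176361083984, 3.3452582359313965), 81.25383758544922)
white 439.5 302.0709139173303 185.43041334850207 ((302.0, 185.5), (23.0, 24.0), 90.0)
white 254.5 194.63392272429599 163.5252128356254 ((194.5, 163.5), (17.0, 19.0), 90.0)
white 180.5 265.26500461680513 159.46445060018468 ((265.2900085449219, 159.3555145263672), (8.024909019470215, 26.400127410888672), 24.22774314880371)
white 184.5 351.09123757904246 161.36404697380306 ((351.0931091308594, 161.38278198242188), (6.560593128204346, 33.301239013671875), 4.763641834259033)
wood 2195.5 327.7885827070523 246.0538222121005 ((327.9344787597656, 246.1138
[... 1309 characters left out ...]
98, 9.192387580871582), 45.0)
grey 281.5 232.22972172883362 192.86856127886324 ((232.3872528076172, 193.51734924316406), (19.691404342651367, 17.33452033996582), 81.25383758544922)
grey 281.5 194.55002960331555 163.8833629366489 ((194.5, 164.0), (18.0, 19.0), 90.0)
grey 244.5 265.06475800954325 159.96455351056576 ((265.1232604980469, 159.82875061035156), (9.848509788513184, 28.38688087463379), 24.443954467773438)
grey 2575.0 327.5231067961165 245.6911974110032 ((327.5966796875, 245.5875701904297), (63.59520721435547, 42.57334518432617), 3.5035319328308105)
grey 188.5 339.49336870026525 204.98231653404065 ((339.2500305175781, 204.75003051757812), (15.55634880065918, 14.849242210388184), 45.0)
```

```bash
python3 - <<'E'
from h import *
r=lambda p,z:np.round(ray('top',p,z)[0]*1000,1)
im=cv2.imread('pics/top0.png'); hsv=cv2.cvtColor(im,cv2.COLOR_BGR2HSV)
print('cab',r((383,270),0),r((440,45),.0),r((443,285),.0),r((380,250),0),'monitor foot',r((230,100),0),'tester',r((146,150),0))
for nm,p,z in(('large',(302.07,185.43),.014),('small',(194.6,163.6),.016),('vb_r',(238.3,191.1),.034),('vb_l',(226.3,193.3),.034),('bar',(265.2,159.6),.02),('mount',(257,249),.019),('loupe',(269.9,208.6),.036),('blueL',(188.5,194),.019),('weight',(158,212),.04)): print(nm,r(p,z))
for nm,out,rec1,rec2 in(('bar',(327.8,246.05),(313.15,245.18),(340.95,246.87)),('mount',(196.6,244.23),(180.9,245.7),(207.35,243.3))):
    print(nm,r(out,.016),'rec+',r(rec1,.015),'rec-',r(rec2,.015))
    a=ray('top',rec1,.015)[0]-ray('top',rec2,.015)[0];print(' ang of +y',np.degrees(np.arctan2(a[1],a[0])),np.hypot(*a[:2])*1000)
# min area rect of board outline, vblock, bar, in world
def wrect(mask,z,lo,hi):
    for c in blobs(mask,lo,hi):
        w=ray('top',c[:,0,:],z)[:,:2].astype(np.float32)*1000
        print(cv2.minAreaRect(w))
roi=np.zeros(im.shape[:2],bool); roi[145:275,148:362]=1
wood=(hsv[...,0]>10)&(hsv[...,0]<28)&(hsv[...,1]>90)&(hsv[...,2]>120)&roi
wrect(wood,.016,1500,5000)
gr=(hsv[...,1]<45)&(hsv[...,2]>110)&roi
g=gr.copy(); g[:,:220]=0;g[:,245:]=0;g[225:]=0;g[:178]=0; print('vb');wrect(g,.034,60,999)
g=gr.copy(); g[:,:250]=0;g[:,280:]=0;g[180:]=0; print('bar');wrect(g,.018,60,999)
# edges: mount dark
sub=im[238:262,245:270]; print(hsv[240:260,247:270,2])
E
```

```text
cab [ 413.6 -452.4    0. ] [1026.8 -650.     0. ] [ 374.4 -602.4    0. ] [ 464.1 -447.9    0. ] monitor foot [873.7 -63.4   0. ] tester [736.3 162.2   0. ]
large [ 632.8 -250.8   14. ]
small [693.9  29.3  16. ]
vb_r [617.  -85.3  34. ]
vb_l [611.7 -54.7  34. ]
bar [ 701.4 -155.8   20. ]
mount [ 470.7 -131.    19. ]
loupe [ 571.1 -164.8   36. ]
blueL [613.3  43.9  19. ]
weight [565.6 116.5  40. ]
bar [ 475.8 -310.8   16. ] rec+ [ 478.5 -273.9   15. ] rec- [ 473.4 -344.3   15. ]
 ang of +y 85.8455589079988 70.61556662025906
mount [484.5  22.3  16. ] rec+ [481.3  62.3  15. ] rec- [486.5  -4.9  15. ]
 ang of +y 94.43684630662031 67.44487333651293
((476.12750244140625, -310.9647216796875), (152.28994750976562, 96.81727600097656), 85.71749877929688)
((484.9456787109375, 22.205562591552734), (96.71874237060547, 151.67596435546875), 4.657209873199463)
vb
bar
((695.740966796875, -154.15023803710938), (76.39434051513672, 90.93730163574219), 89.27687072753906)
[[123 123 123 123 123 123 123 123 123 123 123 123 123 123 123 123 123 123
  123 123 123 123 123]
 [122 122 123 124 122 123 122 123 123 1
[... 1104 characters left out ...]
125 125 125 125 125]
 [ 82  82  82  82  82  81  87  75  44  39  40  41  50  55  68 104 124 125
  125 125 125 125 125]
 [ 82  83  82  82  83  83  76  57  43  38  39  37  40  76 110 122 126 126
  125 125 125 125 125]
 [ 82  82  82  83  84  83  82  79  69  63  58  50  65 103 123 125 125 125
  126 126 125 125 125]
 [ 82  82  83  83  83  83  83  83  82  81  80  78  81  89 111 125 125 125
  125 125 125 126 125]
 [ 83  83  83  83  84  83  84  84  84  84  83  83  84  83 108 125 125 125
  125 125 125 125 126]
 [ 83  84  83  84  83  83  84  83  83  84  83  83  83  83 108 125 125 125
  125 125 125 125 126]
 [ 83  84  83  84  83  83  83  84  84  83  83  83  84  83 107 125 125 125
  125 125 125 125 126]]
```

```bash
python3 - <<'E'
from h import *
im=cv2.imread('pics/side0.png')
def circ(c,r,z):
    t=np.linspace(0,2*np.pi,40);return np.c_[c[0]+r*np.cos(t),c[1]+r*np.sin(t),0*t+z]
def rect(c,ang,L,W,z):
    a=np.radians(ang);u=np.array([np.cos(a),np.sin(a)]);v=np.array([-u[1],u[0]])
    return np.array([[*(np.array(c)+s*u*L/2+t*v*W/2),z] for s,t in((1,1),(1,-1),(-1,-1),(-1,1),(1,1))])
S=[circ((.6328,-.2508),.032,.014),circ((.6939,.0293),.025,.016),circ((.4707,-.131),.015,.019),rect((.6143,-.070),9.3,.045,.040,.034),rect((.7014,-.1558),-24.5,.07,.024,.014),
 rect((.4758,-.3108),85.8,.150,.096,.016),rect((.4845,.0222),94.4,.150,.096,.016)]
for n in('side','top'):
    im=cv2.imread(f'pics/{n}0.png')
    x0,y0,x1,y1,k=(125,105,365,375,2.2) if n=='side' else (140,135,370,285,3.4)
    b=cv2.resize(im[y0:y1,x0:x1],None,fx=k,fy=k,interpolation=cv2.INTER_CUBIC)
    for s in S:
        p=(proj(n,s)+.5-[x0,y0])*k; cv2.polylines(b,[np.int32(p*16)],False,(0,0,255),1,cv2.LINE_AA,4)
    cv2.imwrite(f'pics/ov_{n}.png',b)
E
```

```text
(no output)
```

View pics/ov_side.png

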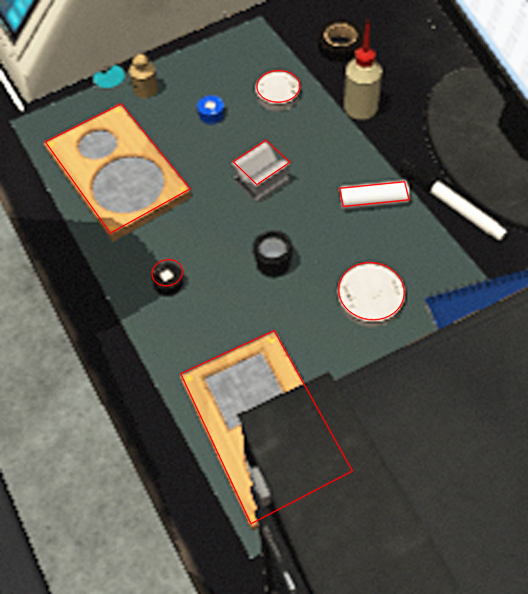

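View pics/ov_top.png

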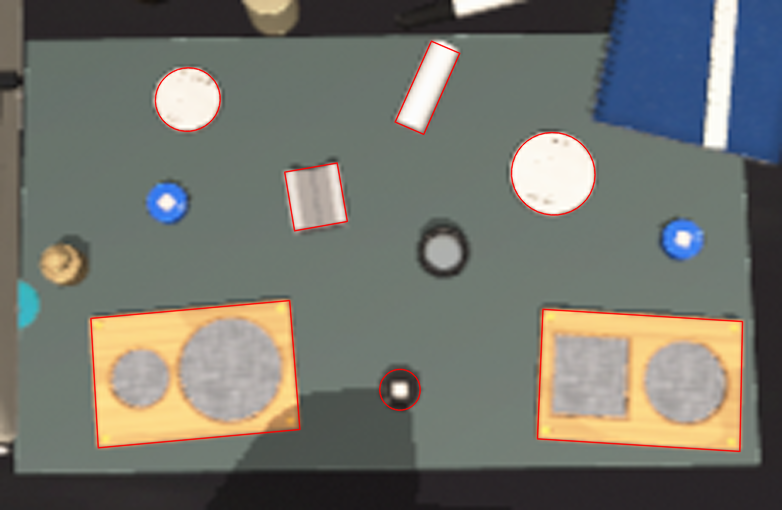

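```bash
python3 - <<'E'
from h import *
def tri(pt,ps):
    o1,o2=cam('top'),cam('side');d1=ray('top',pt,0)[0]-o1;d2=ray('side',ps,0)[0]-o2
    A=np.c_[d1,-d2];s=np.linalg.lstsq(A,o2-o1,rcond=None)[0];a=o1+d1*s[0];b=o2+d2*s[1];return np.round((a+b)/2*1000),np.round(np.linalg.norm(a-b)*1000)
print('mon BR',tri((352,105),(405,208)),'mon BL',tri((180,80),(312,85)))
print('mon TL',tri((165,3),(340,0)))
print('spout tip',tri((218,128),(292,115)))
print('bottle base side',ray('side',(290,157),0),ray('top',(219,140),0.0))
print('cab corner', ray('top',[(443,285),(445,45),(380,290)],.345))
E
```

```text
mon BR (array([ 807., -361.,  127.]), np.float64(1.0)) mon BL (array([890.,  54.,  99.]), np.float64(5.0))
mon TL (array([944.,  48., 313.]), np.float64(13.0))
spout tip (array([755., -45., 139.]), np.float64(10.0))
bottle base side [[ 0.76175335 -0.05017697  0.        ]] [[ 0.76144615 -0.03333428  0.        ]]
cab corner [[ 0.40905417 -0.43609481  0.345     ]
 [ 0.83749839 -0.47648363  0.345     ]
 [ 0.40220936 -0.33052467  0.345     ]]
```

```bash
cat >> h.py <<'E'
def plan(wps,phi=None):
    """phi: wanted tool-y yaw (deg, mod 180); turns first, then waypoints; prints totals in tool units"""
    s=ctrl.get_state();p=np.array(s['position']);q=R.from_quat(s['orientation']);M=q.as_matrix()
    ph=np.degrees(np.arctan2(M[1,1],M[0,1]));tilt=np.degrees(np.arccos(-M[2,2]))
    print('clk %.1f'%s['clock'],'pos',np.round(p*1000,1),'phi %.2f'%ph,'tilt %.2f'%tilt,'w %.1f mm'%(s['width']*94),'F',np.round(s['force'],1),'j6 %.2f j1 %.2f'%(s['joint_positions'][5],s['joint_positions'][0]))
    if phi is not None:
        d=(phi-ph+90)%180-90
        # ideal tool: straight down, yaw ph+d
        a=np.radians(ph+d);y=np.array([np.cos(a),np.sin(a),0]);z=np.array([0,0,-1.]);Mt=np.c_[np.cross(y,z),y,z]
        rv=np.degrees((q.inv()*R.from_matrix(Mt)).as_rotvec())/8
        print('turn units',np.round(rv,2)); M=Mt
    for w in wps:
        w=np.array(w);print('shift units',np.round(M.T@(w-p)/.05,2),'->',w); p=w
E
python3 - <<'E'
from h import *
plan([(.2,-.36,.2),(.4,-.2,.2),(.6143,-.07,.12),(.6143,-.07,.008)],99.3)
E
```

```text
clk 0.1 pos [ 136.5 -557.8  204.4] phi -76.26 tilt 0.12 w 94.1 mm F [ 0.2  0.3 -0.3] j6 -0.15 j1 -1.48
turn units [-0.01 -0.    0.55]
shift units [ 1.89 -3.7   0.09] -> [ 0.2  -0.36  0.2 ]
shift units [ 4.46 -2.51  0.  ] -> [ 0.4 -0.2  0.2]
shift units [ 4.65 -1.87  1.6 ] -> [ 0.6143 -0.07    0.12  ]
shift units [0.   0.   2.24] -> [ 0.6143 -0.07    0.008 ]
```

Request:
step_arm(series=[[[0,0,0,0,0,0.55,0],[0.21,-0.41,0.01,0,0,0,0],[0.21,-0.41,0.01,0,0,0,0],[0.21,-0.41,0.01,0,0,0,0],[0.21,-0.41,0.01,0,0,0,0],[0.21,-0.41,0.01,0,0,0,0],[0.21,-0.41,0.01,0,0,0,0],[0.21,-0.41,0.01,0,0,0,0],[0.21,-0.41,0.01,0,0,0,0],[0.21,-0.41,0.01,0,0,0,0],[0.45,-0.25,0,0,0,0,0],[0.45,-0.25,0,0,0,0,0],[0.45,-0.25,0,0,0,0,0],[0.45,-0.25,0,0,0,0,0],[0.45,-0.25,0,0,0,0,0],[0.45,-0.25,0,0,0,0,0],[0.45,-0.25,0,0,0,0,0],[0.45,-0.25,0,0,0,0,0],[0.45,-0.25,0,0,0,0,0],[0.45,-0.25,0,0,0,0,0]]], grip_force=30)

```text
clock: 2.1
position: [0.402, -0.2002, 0.2005]
orientation: [0.997, 0.081, -0.0, -0.0]
force: [-0.6, 0.1, -0.2]
width: 0.998
```

```bash
python3 - <<'E'
from h import *
plan([(.6143,-.07,.12),(.6143,-.07,.008)],99.3)
E
```

```text
clk 2.1 pos [ 402.  -200.2  200.5] phi -80.65 tilt 0.05 w 93.8 mm F [-0.6  0.1 -0.2] j6 0.75 j1 -0.66
turn units [-0.    0.    0.01]
shift units [ 4.61 -1.88  1.61] -> [ 0.6143 -0.07    0.12  ]
shift units [0.   0.   2.24] -> [ 0.6143 -0.07    0.008 ]
```

Tracking is accurate.

Request:
step_arm(series=[[[0.46,-0.19,0.16,0,0,0,0],[0.46,-0.19,0.16,0,0,0,0],[0.46,-0.19,0.16,0,0,0,0],[0.46,-0.19,0.16,0,0,0,0],[0.46,-0.19,0.16,0,0,0,0],[0.46,-0.19,0.16,0,0,0,0],[0.46,-0.19,0.16,0,0,0,0],[0.46,-0.19,0.16,0,0,0,0],[0.46,-0.18,0.16,0,0,0,0],[0.46,-0.18,0.16,0,0,0,0],[0,0,0,0,0,0,0]]])

```text
clock: 3.2
position: [0.6138, -0.0695, 0.1189]
orientation: [0.997, 0.083, -0.001, -0.001]
force: [0.3, -1.1, -0.2]
width: 0.998
```

```bash
python3 - <<'E'
from h import *
plan([(.6143,-.07,.008)],99.3)
im=snap('side'); b=im[100:300,180:400,::-1]; cv2.imwrite('pics/s1.png',cv2.resize(b,None,fx=2.7,fy=2.7,interpolation=cv2.INTER_CUBIC))
E
```

```text
clk 3.2 pos [613.8 -69.5 118.9] phi -80.52 tilt 0.15 w 93.8 mm F [ 0.3 -1.1 -0.2] j6 1.15 j1 -0.25
turn units [-0.01  0.01  0.02]
shift units [0.01 0.01 2.22] -> [ 0.6143 -0.07    0.008 ]
```

View pics/s1.png

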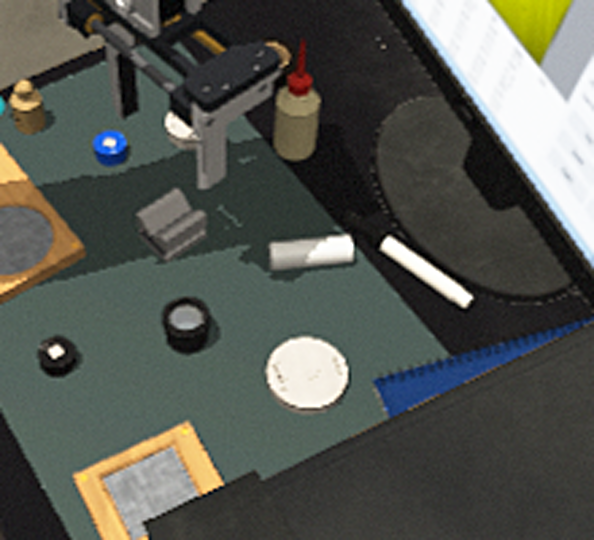

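Request:
step_arm(series=[[[0,0,0.4,0,0,0,0],[0,0,0.4,0,0,0,0],[0,0,0.4,0,0,0,0],[0,0,0.4,0,0,0,0],[0,0,0.3,0,0,0,0],[0,0,0.2,0,0,0,0],[0,0,0.12,0,0,0,0],[0,0,0,0,0,0,0],[0,0,0,0,0,0,1],[0,0,0,0,0,0,1],[0,0,0,0,0,0,1],[0,0,0,0,0,0,1],[0,0,0,0,0,0,1],[0,0,0,0,0,0,1],[0,0,0,0,0,0,1],[0,0,0,0,0,0,1]]], grip_force=35)

```text
clock: 4.85
position: [0.6132, -0.0711, 0.0099]
orientation: [0.997, 0.081, -0.0, -0.0]
force: [-0.2, 1.1, 0.6]
width: 0.427
```

```bash
python3 - <<'E'
from h import *
plan([])
E
```

```text
clk 4.8 pos [613.2 -71.1   9.9] phi -80.66 tilt 0.02 w 40.1 mm F [-0.2  1.1  0.6] j6 1.15 j1 -0.26
```

Request:
step_arm(series=[[[0,0,-0.2,0,0,0,1],[0,0,-0.3,0,0,0,1],[0,0,-0.4,0,0,0,1],[0,0,-0.4,0,0,0,1],[0,0,-0.4,0,0,0,1],[0,0,0,0,0,0.56,1],[0,0,0,0,0,0.56,1],[0,0,0,0,0,0.56,1],[0,0,0,0,0,0,1]]])

```text
clock: 5.75
position: [0.6135, -0.0713, 0.0961]
orientation: [0.999, -0.036, 0.001, 0.0]
force: [-0.5, 0.4, -2.4]
width: 0.42
```

```bash
python3 - <<'E'
from h import *
plan([(.4775,-.2737,.095),(.4775,-.2737,.030),(.4775,-.2737,.0195)],85.8)
E
```

```text
clk 5.8 pos [613.5 -71.3  96.1] phi -94.09 tilt 0.07 w 39.5 mm F [-0.5  0.4 -2.4] j6 1.39 j1 -0.26
turn units [ 0.   -0.01  0.01]
shift units [-2.42  4.24  0.02] -> [ 0.4775 -0.2737  0.095 ]
shift units [0.  0.  1.3] -> [ 0.4775 -0.2737  0.03  ]
shift units [0.   0.   0.21] -> [ 0.4775 -0.2737  0.0195]
```

Request:
step_arm(series=[[[-0.22,0.38,0,0,0,0,1],[-0.22,0.39,0,0,0,0,1],[-0.22,0.39,0,0,0,0,1],[-0.22,0.39,0,0,0,0,1],[-0.22,0.39,0,0,0,0,1],[-0.22,0.38,0,0,0,0,1],[-0.22,0.38,0,0,0,0,1],[-0.22,0.38,0,0,0,0,1],[-0.22,0.38,0,0,0,0,1],[-0.22,0.39,0,0,0,0,1],[-0.22,0.39,0,0,0,0,1],[0,0,0.3,0,0,0,1],[0,0,0.3,0,0,0,1],[0,0,0.3,0,0,0,1],[0,0,0.3,0,0,0,1],[0,0,0.1,0,0,0,1],[0,0,0,0,0,0,1],[0,0,0,0,0,0,1]]])

```text
clock: 7.55
position: [0.4779, -0.2739, 0.03]
orientation: [0.999, -0.035, 0.0, 0.0]
force: [-0.1, -0.1, -2.5]
width: 0.425
```

```bash
python3 - <<'E'
from h import *
plan([(.4775,-.2737,.0195)],85.8)
for n,c in(('top',(260,200,400,290)),('side',(190,220,330,370))):
    im=snap(n); b=im[c[1]:c[3],c[0]:c[2],::-1]; cv2.imwrite(f'pics/{n}2.png',cv2.resize(b,None,fx=4,fy=4,interpolation=cv2.INTER_CUBIC))
E
```

```text
clk 7.5 pos [ 477.9 -273.9   30. ] phi -94.06 tilt 0.01 w 39.9 mm F [-0.1 -0.1 -2.5] j6 0.96 j1 -0.68
turn units [ 0.   -0.    0.02]
shift units [-0.01 -0.    0.21] -> [ 0.4775 -0.2737  0.0195]
```

View pics/side2.png

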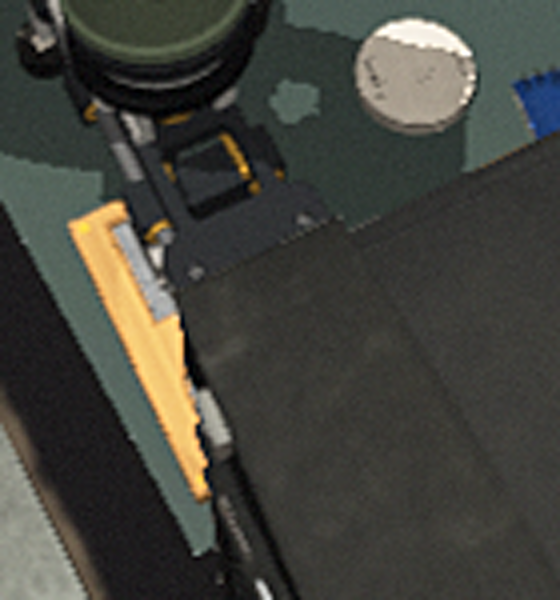

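View pics/top2.png

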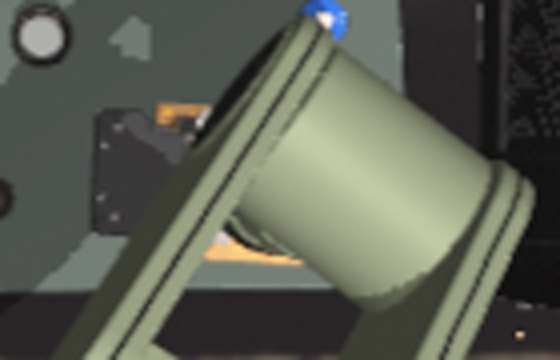

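Request:
step_arm(series=[[[0,0,0.1,0,0,0,1],[0,0,0.06,0,0,0,1],[0,0,0.04,0,0,0,1],[0,0,0,0,0,0,1],[0,0,0,0,0,0,1]]])

```text
clock: 8.15
position: [0.4774, -0.274, 0.0199]
orientation: [0.999, -0.036, -0.0, -0.0]
force: [0.4, -0.3, -2.7]
width: 0.42
```

Request:
step_arm(series=[[[0,0,0.02,0,0,0,1],[0,0,0.02,0,0,0,1],[0,0,0,0,0,0,1]]])

```text
clock: 8.45
position: [0.4777, -0.2742, 0.0189]
orientation: [0.999, -0.036, 0.0, 0.0]
force: [-1.8, 1.5, 6.0]
width: 0.422
```

Request:
step_arm(series=[[[0,0,0,0,0,0,0.35],[0,0,0,0,0,0,0.35],[0,0,0,0,0,0,0.35],[0,0,0,0,0,0,0.35],[0,0,-0.1,0,0,0,0.35],[0,0,-0.3,0,0,0,0.35],[0,0,-0.4,0,0,0,0.35],[0,0,-0.5,0,0,0,0],[0,0,-0.5,0,0,0,0],[0,0,-0.5,0,0,0,0],[0,0,0,0,0,-0.9,0],[0,0,0,0,0,-0.9,0],[0,0,0,0,0,-0.9,0],[0,0,0,0,0,-0.9,0],[0,0,0,0,0,-0.9,0],[0,0,0,0,0,-0.9,0],[0,0,0,0,0,-0.9,0],[0,0,0,0,0,-0.9,0],[0,0,0,0,0,-0.9,0],[0,0,0,0,0,-0.9,0]]])

```text
clock: 10.45
position: [0.4778, -0.2743, 0.1344]
orientation: [0.828, 0.561, 0.0, 0.001]
force: [0.4, 0.4, 1.3]
width: 1.0
```

```bash
python3 - <<'E'
from h import *
plan([(.6939,.0293,.10),(.6939,.0293,.007)],45)
E
```

```text
clk 10.4 pos [ 477.8 -274.3  134.4] phi -21.80 tilt 0.11 w 94.0 mm F [0.4 0.4 1.3] j6 -0.30 j1 -0.68
turn units [ 0.01  0.01 -8.35]
shift units [1.24 7.35 0.69] -> [0.6939 0.0293 0.1   ]
shift units [0.   0.   1.86] -> [0.6939 0.0293 0.007 ]
```

Request:
step_arm(series=[[[0,0,0,0,0,-0.9,0],[0,0,0,0,0,-0.9,0],[0,0,0,0,0,-0.9,0],[0,0,0,0,0,-0.9,0],[0,0,0,0,0,-0.9,0],[0,0,0,0,0,-0.9,0],[0,0,0,0,0,-0.9,0],[0,0,0,0,0,-0.9,0],[0,0,0,0,0,-0.9,0],[0,0,0,0,0,-0.25,0]]])

```text
clock: 11.45
position: [0.4778, -0.2743, 0.1344]
orientation: [0.384, 0.923, -0.0, 0.001]
force: [-0.2, 0.4, -0.6]
width: 0.997
```

Request:
step_arm(series=[[[0.08,0.46,0.04,0,0,0,0],[0.08,0.46,0.04,0,0,0,0],[0.08,0.46,0.04,0,0,0,0],[0.08,0.46,0.04,0,0,0,0],[0.08,0.46,0.04,0,0,0,0],[0.08,0.46,0.04,0,0,0,0],[0.08,0.46,0.04,0,0,0,0],[0.08,0.46,0.04,0,0,0,0],[0.08,0.46,0.04,0,0,0,0],[0.08,0.46,0.04,0,0,0,0],[0.08,0.46,0.04,0,0,0,0],[0.08,0.46,0.04,0,0,0,0],[0.08,0.46,0.04,0,0,0,0],[0.08,0.46,0.04,0,0,0,0],[0.08,0.46,0.04,0,0,0,0],[0.04,0.45,0.04,0,0,0,0],[0,0,0,0,0,0,0]]])

```text
clock: 13.15
position: [0.6965, 0.0309, 0.1021]
orientation: [0.384, 0.923, 0.001, 0.001]
force: [-1.0, 0.1, -0.9]
width: 1.001
```

```bash
python3 - <<'E'
from h import *
plan([(.6939,.0293,.007)],45)
im=snap('top'); b=im[190:290,260:400,::-1]; cv2.imwrite('pics/top3.png',cv2.resize(b,None,fx=4,fy=4,interpolation=cv2.INTER_CUBIC))
E
```

```text
clk 13.2 pos [696.5  30.9 102.1] phi 44.86 tilt 0.13 w 94.0 mm F [-1.   0.1 -0.9] j6 -0.86 j1 -0.08
turn units [ 0.01  0.01 -0.02]
shift units [ 0.02 -0.06  1.9 ] -> [0.6939 0.0293 0.007 ]
```

View pics/top3.png

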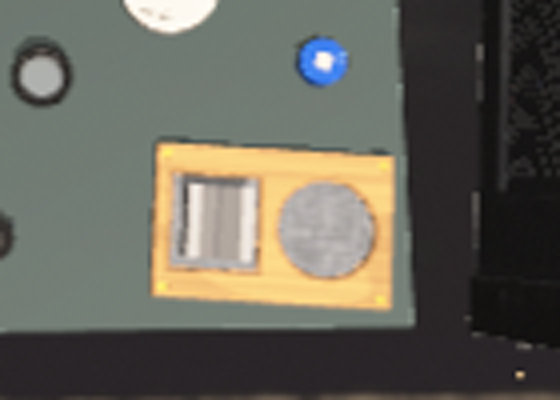

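Request:
step_arm(series=[[[0.02,-0.06,0.4,0,0,0,0],[0,0,0.4,0,0,0,0],[0,0,0.4,0,0,0,0],[0,0,0.4,0,0,0,0],[0,0,0.2,0,0,0,0],[0,0,0.08,0,0,0,0],[0,0,0,0,0,0,0]]])

```text
clock: 13.9
position: [0.692, 0.0266, 0.0071]
orientation: [0.385, 0.923, -0.0, -0.0]
force: [-0.2, 0.5, -0.1]
width: 1.001
```

Request:
step_arm(series=[[[0,0,0,0,0,0,1],[0,0,0,0,0,0,1],[0,0,0,0,0,0,1],[0,0,0,0,0,0,1],[0,0,0,0,0,0,1],[0,0,0,0,0,0,1],[0,0,0,0,0,0,1]]])

```text
clock: 14.6
position: [0.6925, 0.0274, 0.0071]
orientation: [0.385, 0.923, 0.0, 0.0]
force: [0.7, 0.4, 0.6]
width: 0.523
```

```bash
python3 - <<'E'
from h import *
plan([])
im=snap('side'); b=im[100:230,180:340,::-1]; cv2.imwrite('pics/s4.png',cv2.resize(b,None,fx=4,fy=4,interpolation=cv2.INTER_CUBIC))
E
```

```text
clk 14.6 pos [692.5  27.4   7.1] phi 44.70 tilt 0.04 w 49.2 mm F [0.7 0.4 0.6] j6 -0.87 j1 -0.09
```

View pics/s4.png

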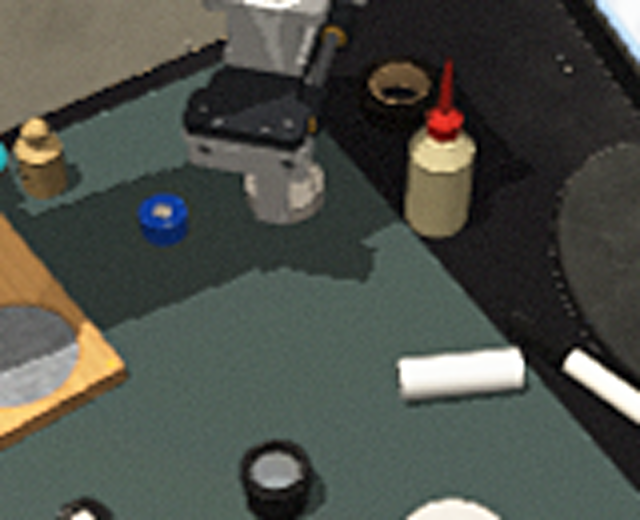

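Request:
step_arm(series=[[[0,0,-0.1,0,0,0,1],[0,0,-0.3,0,0,0,1],[0,0,-0.5,0,0,0,1],[0,0,-0.5,0,0,0,1],[0,0,-0.5,0,0,0,1],[-0.4,-0.4,0,0,0,0,1],[-0.4,-0.4,0,0,0,0,1],[0,0,0,0,0,0.6,1],[0,0,0,0,0,0.8,1],[0,0,0,0,0,0.8,1],[0,0,0,0,0,0.8,1],[0,0,0,0,0,0.8,1],[0,0,0,0,0,0.8,1],[0,0,0,0,0,0.8,1],[0,0,0,0,0,0.7,1],[0,0,0,0,0,0,1]]])

```text
clock: 16.25
position: [0.6919, -0.0295, 0.1028]
orientation: [0.732, 0.681, 0.0, 0.0]
force: [-0.1, -0.9, -1.8]
width: 0.521
```

```bash
python3 - <<'E'
from h import *
plan([(.4734,-.3443,.10),(.4734,-.3443,.030),(.4734,-.3443,.017)],-4.2)
E
```

```text
clk 16.2 pos [691.9 -29.5 102.8] phi -4.09 tilt 0.02 w 49.0 mm F [-0.1 -0.9 -1.8] j6 -0.10 j1 -0.17
turn units [0.   0.   0.01]
shift units [-6.6  -3.9   0.06] -> [ 0.4734 -0.3443  0.1   ]
shift units [0.  0.  1.4] -> [ 0.4734 -0.3443  0.03  ]
shift units [0.   0.   0.26] -> [ 0.4734 -0.3443  0.017 ]
```

Request:
step_arm(series=[[[-0.3,-0.2,0,0,0,0,1],[-0.45,-0.26,0,0,0,0,1],[-0.45,-0.26,0,0,0,0,1],[-0.45,-0.26,0,0,0,0,1],[-0.45,-0.26,0,0,0,0,1],[-0.45,-0.27,0,0,0,0,1],[-0.45,-0.27,0,0,0,0,1],[-0.45,-0.27,0,0,0,0,1],[-0.45,-0.27,0,0,0,0,1],[-0.45,-0.27,0,0,0,0,1],[-0.45,-0.27,0,0,0,0,1],[-0.45,-0.27,0,0,0,0,1],[-0.45,-0.27,0,0,0,0,1],[-0.45,-0.27,0,0,0,0,1],[-0.45,-0.24,0,0,0,0,1],[0,0,0,0,0,0,1],[0,0,0,0,0,0,1]]])

```text
clock: 17.95
position: [0.4732, -0.3449, 0.1025]
orientation: [0.732, 0.681, 0.0, 0.0]
force: [-0.0, -0.7, -1.2]
width: 0.519
```

```bash
python3 - <<'E'
from h import *
plan([(.4734,-.3443,.030),(.4734,-.3443,.017)],-4.2)
E
```

```text
clk 17.9 pos [ 473.2 -344.9  102.5] phi -4.11 tilt 0.04 w 48.8 mm F [-0.  -0.7 -1.2] j6 -0.71 j1 -0.78
turn units [ 0.   -0.    0.01]
shift units [0.01 0.   1.45] -> [ 0.4734 -0.3443  0.03  ]
shift units [0.   0.   0.26] -> [ 0.4734 -0.3443  0.017 ]
```

Request:
step_arm(series=[[[0,0,0.3,0,0,0,1],[0,0,0.4,0,0,0,1],[0,0,0.4,0,0,0,1],[0,0,0.3,0,0,0,1],[0,0,0.15,0,0,0,1],[0,0,0.1,0,0,0,1],[0,0,0.05,0,0,0,1],[0,0,0,0,0,0,1],[0,0,0,0,0,0,1]]])

```text
clock: 18.85
position: [0.4739, -0.3452, 0.0178]
orientation: [0.732, 0.681, 0.0, 0.001]
force: [-0.7, -0.4, -2.8]
width: 0.523
```

Request:
step_arm(series=[[[0,0,0.02,0,0,0,1],[0,0,0,0,0,0,1],[0,0,0,0,0,0,0.35],[0,0,0,0,0,0,0.35],[0,0,0,0,0,0,0.35],[0,0,0,0,0,0,0.35],[0,0,-0.1,0,0,0,0.35],[0,0,-0.3,0,0,0,0.3],[0,0,-0.5,0,0,0,0],[0,0,-0.5,0,0,0,0],[0,0,-0.5,0,0,0,0]]])

```text
clock: 19.95
position: [0.4736, -0.3448, 0.1132]
orientation: [0.732, 0.681, 0.0, 0.001]
force: [-0.2, -0.6, 0.4]
width: 0.924
```

```bash
python3 - <<'E'
from h import *
plan([(.6,-.18,.13),(.7014,-.1558,.1),(.7014,-.1558,.006)],-24.5)
im=snap('top'); b=im[190:290,260:400,::-1]; cv2.imwrite('pics/top5.png',cv2.resize(b,None,fx=4,fy=4,interpolation=cv2.INTER_CUBIC))
E
```

```text
clk 19.9 pos [ 473.6 -344.8  113.2] phi -4.10 tilt 0.07 w 86.8 mm F [-0.2 -0.6  0.4] j6 -0.71 j1 -0.78
turn units [0.01 0.   2.55]
shift units [ 4.05  0.93 -0.34] -> [ 0.6  -0.18  0.13]
shift units [1.28 1.64 0.6 ] -> [ 0.7014 -0.1558  0.1   ]
shift units [0.   0.   1.88] -> [ 0.7014 -0.1558  0.006 ]
```

View pics/top5.png

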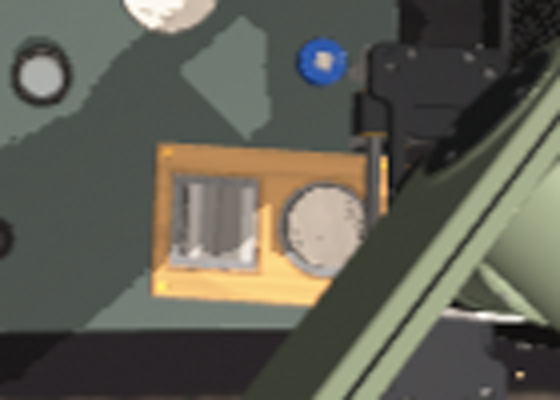

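```bash
python3 - <<'E'
from h import *
im=cv2.imread('pics/top0.png')
def rect(c,ang,L,W,z):
    a=np.radians(ang);u=np.array([np.cos(a),np.sin(a)]);v=np.array([-u[1],u[0]])
    return np.array([[*(np.array(c)+s*u*L/2+t*v*W/2),z] for s,t in((1,1),(1,-1),(-1,-1),(-1,1),(1,1))])
b=cv2.resize(im[115:185,215:325],None,fx=6,fy=6,interpolation=cv2.INTER_CUBIC)
for L,W,z in((.07,.024,.014),(.08,.016,.005),(.105,.016,.005)):
    p=(proj('top',rect((.7014,-.1558),-24.5,L,W,z))+.5-[215,115])*6
    cv2.polylines(b,[np.int32(p*16)],False,(0,0,255),1,cv2.LINE_AA,4)
cv2.imwrite('pics/bar.png',b)
E
```

```text
(no output)
```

View pics/bar.png

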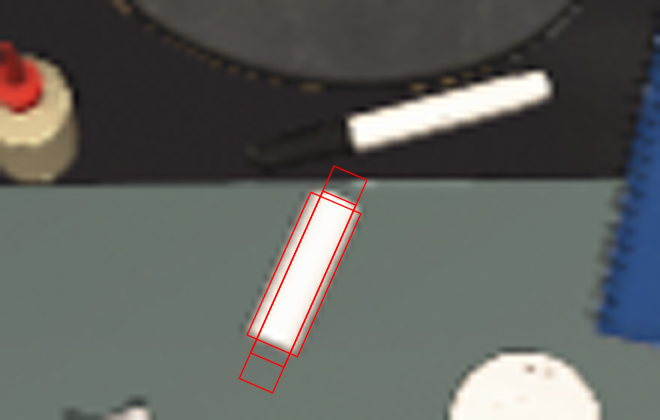

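Request:
step_arm(series=[[[0,0,-0.3,0,0,0.85,0.17],[0,0,-0.2,0,0,0.85,0.17],[0,0,0,0,0,0.85,0.17],[0,0,0,0,0,0,0.17],[0.4,0.1,0,0,0,0,0.17],[0.4,0.1,0,0,0,0,0.17],[0.4,0.1,0,0,0,0,0.17],[0.4,0.1,0,0,0,0,0.17],[0.4,0.1,0,0,0,0,0.17],[0.4,0.1,0,0,0,0,0.17],[0.4,0.1,0,0,0,0,0.17],[0.4,0.1,0,0,0,0,0.17],[0.4,0.1,0,0,0,0,0.17],[0.4,0.05,0,0,0,0,0.17],[0.3,0.4,0.2,0,0,0,0.17],[0.3,0.4,0.2,0,0,0,0.17],[0.3,0.4,0.2,0,0,0,0.17],[0.3,0.4,0.2,0,0,0,0.17],[0,0,0,0,0,0,0.17],[0,0,0,0,0,0,0.17]]])

```text
clock: 22.0
position: [0.6964, -0.1606, 0.0949]
orientation: [0.84, 0.542, -0.001, -0.001]
force: [0.9, 0.1, 1.0]
width: 0.83
```

```bash
python3 - <<'E'
from h import *
plan([(.7005,-.1554,.05),(.7005,-.1554,.006)],-24.5)
E
```

```text
clk 22.0 pos [ 696.4 -160.6   94.9] phi -24.37 tilt 0.14 w 78.1 mm F [0.9 0.1 1. ] j6 0.08 j1 -0.35
turn units [-0.02  0.    0.02]
shift units [0.13 0.03 0.9 ] -> [ 0.7005 -0.1554  0.05  ]
shift units [0.   0.   0.88] -> [ 0.7005 -0.1554  0.006 ]
```

Request:
step_arm(series=[[[0.13,0.03,0.3,0,0,0,0.17],[0,0,0.3,0,0,0,0.17],[0,0,0.3,0,0,0,0.17],[0,0,0,0,0,0,0.17],[0,0,0,0,0,0,0.17]]])

```text
clock: 22.5
position: [0.7002, -0.1555, 0.0497]
orientation: [0.841, 0.541, -0.001, -0.001]
force: [0.2, -0.5, 0.3]
width: 0.83
```

```bash
python3 - <<'E'
from h import *
plan([(.7005,-.1554,.006)],-24.5)
im=snap('side'); b=im[120:250,220:380,::-1]; cv2.imwrite('pics/s6.png',cv2.resize(b,None,fx=4,fy=4,interpolation=cv2.INTER_CUBIC))
E
```

```text
clk 22.5 pos [ 700.2 -155.5   49.7] phi -24.51 tilt 0.13 w 78.0 mm F [ 0.2 -0.5  0.3] j6 0.09 j1 -0.34
turn units [-0.02  0.   -0.  ]
shift units [0.01 0.01 0.87] -> [ 0.7005 -0.1554  0.006 ]
```

View pics/s6.png

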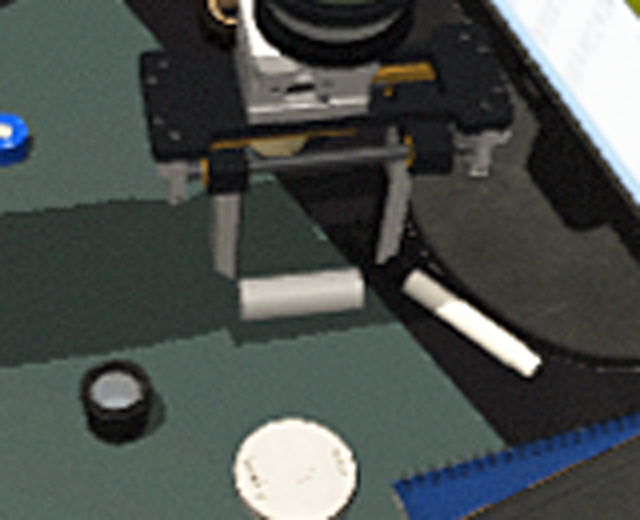

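Request:
step_arm(series=[[[0.01,0.01,0.2,0,0,0,0.17],[0,0,0.18,0,0,0,0.17],[0,0,0,0,0,0,0.17],[0,0,0,0,0,0,0.17]]])

```text
clock: 22.95
position: [0.7014, -0.1552, 0.0312]
orientation: [0.841, 0.541, -0.0, -0.0]
force: [0.5, 0.2, 0.1]
width: 0.827
```

```bash
python3 - <<'E'
from h import *
plan([(.7005,-.1554,.006)],-24.5)
im=snap('side'); b=im[150:230,250:350,::-1]; cv2.imwrite('pics/s7.png',cv2.resize(b,None,fx=6,fy=6,interpolation=cv2.INTER_CUBIC))
E
```

```text
clk 22.9 pos [ 701.4 -155.2   31.2] phi -24.50 tilt 0.07 w 77.7 mm F [0.5 0.2 0.1] j6 0.09 j1 -0.34
turn units [-0.01  0.    0.  ]
shift units [-0.01 -0.01  0.5 ] -> [ 0.7005 -0.1554  0.006 ]
```

View pics/s7.png

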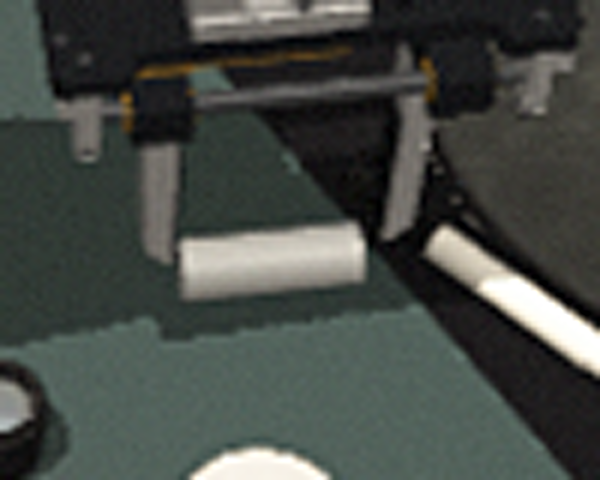

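```bash
python3 - <<'E'
from h import *
a=np.radians(-24.5);u=np.array([np.cos(a),np.sin(a),0])
for t in(-.035,.035,-.039,.039,-.0515,.0515):
    for c in((.7005,-.1554),):
        for z in (.014,.031): print(t,z,(proj('side',np.array([*c,z])+t*u)-[250,150])*6)
E
```

```text
-0.035 0.014 [[174.36722332 264.0941047 ]]
-0.035 0.031 [[176.03925987 237.89297137]]
0.035 0.014 [[352.82215419 245.9957137 ]]
0.035 0.031 [[357.17950403 219.63644622]]
-0.039 0.014 [[164.12299447 265.13304523]]
-0.039 0.031 [[165.64016008 238.94106219]]
0.039 0.014 [[362.97299993 244.96624383]]
0.039 0.031 [[367.48238213 218.59805327]]
-0.0515 0.014 [[132.07699147 268.38305961]]
-0.0515 0.031 [[133.10918475 242.21975143]]
0.0515 0.014 [[394.66211029 241.75242448]]
0.0515 0.031 [[399.64561624 215.35642745]]
```

Request:
step_arm(series=[[[0,-0.06,0,0,0,0,0.17],[0,0,0.1,0,0,0,0.17],[0,0,0,0,0,0,0.17]]])

```text
clock: 23.3
position: [0.6986, -0.1539, 0.0263]
orientation: [0.841, 0.541, -0.0, -0.0]
force: [0.2, 0.2, -0.1]
width: 0.832
```

```bash
python3 - <<'E'
from h import *
plan([(.7005,-.1554,.006)],-24.5)
im=snap('side'); b=im[150:230,250:350,::-1]; cv2.imwrite('pics/s8.png',cv2.resize(b,None,fx=6,fy=6,interpolation=cv2.INTER_CUBIC))
E
```

```text
clk 23.3 pos [ 698.6 -153.9   26.3] phi -24.50 tilt 0.06 w 78.2 mm F [ 0.2  0.2 -0.1] j6 0.09 j1 -0.34
turn units [-0.01  0.    0.  ]
shift units [-0.01  0.05  0.41] -> [ 0.7005 -0.1554  0.006 ]
```

View pics/s8.png

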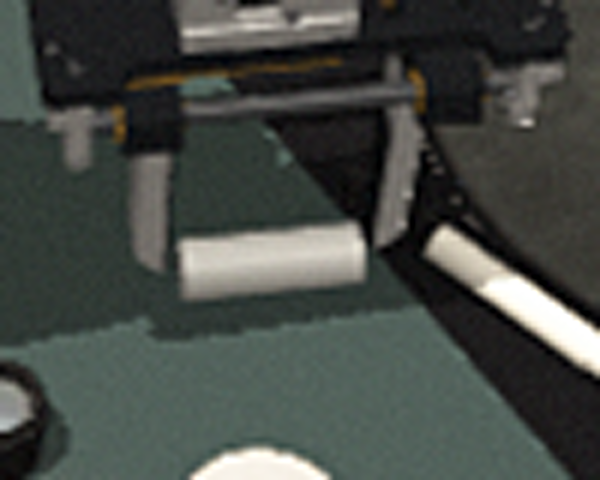

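Request:
step_arm(series=[[[0,0,0.2,0,0,0,0.17],[0,0,0.15,0,0,0,0.17],[0,0,0.05,0,0,0,0.17],[0,0,0,0,0,0,0.17],[0,0,0,0,0,0,0.2],[0,0,0,0,0,0,0.24],[0,0,0,0,0,0,1],[0,0,0,0,0,0,1],[0,0,0,0,0,0,1],[0,0,0,0,0,0,1]]])

```text
clock: 24.35
position: [0.6998, -0.1544, 0.0075]
orientation: [0.841, 0.541, 0.0, 0.001]
force: [1.6, -1.1, -0.3]
width: 0.742
```

```bash
python3 - <<'E'
from h import *
plan([])
im=snap('side'); b=im[150:230,250:350,::-1]; cv2.imwrite('pics/s9.png',cv2.resize(b,None,fx=6,fy=6,interpolation=cv2.INTER_CUBIC))
E
```

```text
clk 24.4 pos [ 699.8 -154.4    7.5] phi -24.50 tilt 0.09 w 69.8 mm F [ 1.6 -1.1 -0.3] j6 0.09 j1 -0.34
```

View pics/s9.png

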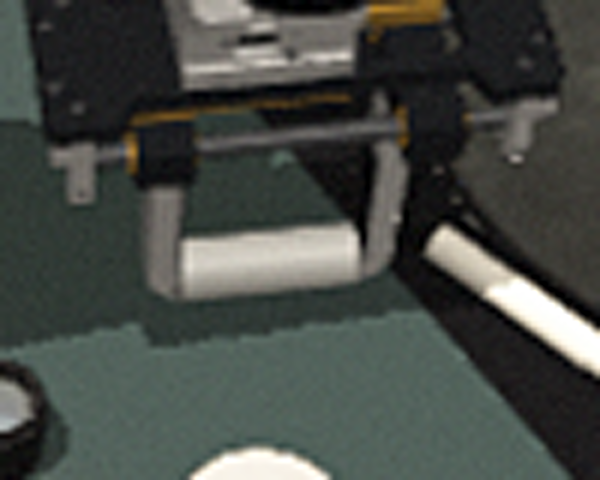

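Request:
step_arm(series=[[[0,0,-0.1,0,0,0,1],[0,0,-0.3,0,0,0,1],[0,0,-0.5,0,0,0,1],[0,0,-0.5,0,0,0,1],[0,0,-0.5,0,0,0,1],[0,0,-0.4,0,0,-0.84,1],[0,0,0,0,0,-0.85,1],[0,0,0,0,0,-0.85,1],[0,0,0,0,0,0,1]]])

```text
clock: 25.3
position: [0.6988, -0.1538, 0.1228]
orientation: [0.732, 0.681, -0.0, -0.0]
force: [-0.2, 0.6, -2.6]
width: 0.74
```

```bash
python3 - <<'E'
from h import *
plan([(.4785,-.2739,.12),(.4785,-.2739,.06),(.4785,-.2739,.0415)],-4.2)
im=snap('top','pics/top10f.png'); b=im[210:280,280:370,::-1]; cv2.imwrite('pics/top10.png',cv2.resize(b,None,fx=6,fy=6,interpolation=cv2.INTER_CUBIC))
E
```

```text
clk 25.3 pos [ 698.8 -153.8  122.8] phi -4.19 tilt 0.02 w 69.6 mm F [-0.2  0.6 -2.6] j6 -0.26 j1 -0.34
turn units [-0. -0.  0.]
shift units [-2.72 -4.22  0.06] -> [ 0.4785 -0.2739  0.12  ]
shift units [0.  0.  1.2] -> [ 0.4785 -0.2739  0.06  ]
shift units [0.   0.   0.37] -> [ 0.4785 -0.2739  0.0415]
```

View pics/top10.png

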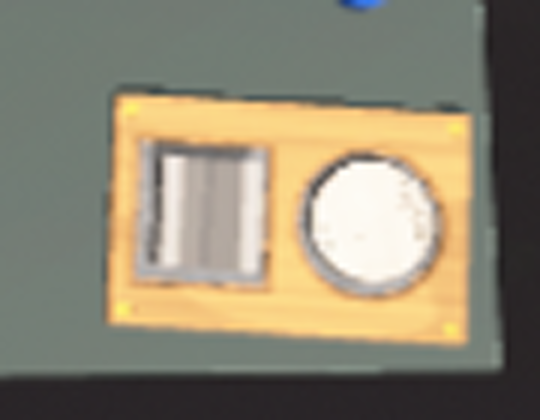

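```bash
python3 - <<'E'
from h import *
im=cv2.imread('pics/top10f.png'); hsv=cv2.cvtColor(im,cv2.COLOR_BGR2HSV)
m=(hsv[...,1]<60)&(hsv[...,2]>175); 
for c in blobs(m[225:270,295:362],6):
    M=cv2.moments(c);p=np.array([M['m10']/M['m00']+295,M['m01']/M['m00']+225]);print(p,cv2.minAreaRect(c),ray('top',p,.043)[0],ray('top',p,.025)[0])
print(ray('top',(314.9,245.4),.043))
E
```

```text
[341.71818182 247.16060606] ((46.5, 22.0), (21.0, 22.0), -0.0) [ 0.47270313 -0.33978806  0.043     ] [ 0.47265205 -0.34394257  0.025     ]
[314.57519951 246.63167587] ((18.0, 20.5), (21.0, 20.0), 90.0) [ 0.47481751 -0.27287629  0.043     ] [ 0.47480596 -0.27577955  0.025     ]
[[ 0.47781585 -0.27378832  0.043     ]]
```

Request:
step_arm(series=[[[-0.12,-0.22,0,0,0,0,1],[-0.2,-0.3,0,0,0,0,1],[-0.2,-0.3,0,0,0,0,1],[-0.2,-0.3,0,0,0,0,1],[-0.2,-0.3,0,0,0,0,1],[-0.2,-0.3,0,0,0,0,1],[-0.2,-0.3,0,0,0,0,1],[-0.2,-0.3,0,0,0,0,1],[-0.2,-0.3,0,0,0,0,1],[-0.2,-0.3,0,0,0,0,1],[-0.2,-0.3,0,0,0,0,1],[-0.2,-0.3,0,0,0,0,1],[-0.2,-0.3,0,0,0,0,1],[-0.2,-0.4,0,0,0,0,1],[0,0,0,0,0,0,1],[0,0,0.4,0,0,0,1],[0,0,0.4,0,0,0,1],[0,0,0.3,0,0,0,1],[0,0,0,0,0,0,1],[0,0,0,0,0,0,1]]])

```text
clock: 27.35
position: [0.479, -0.2743, 0.0669]
orientation: [0.732, 0.681, 0.0, -0.0]
force: [0.1, 0.6, -1.4]
width: 0.74
```

```bash
python3 - <<'E'
from h import *
plan([(.478,-.2738,.0415)],-4.2)
im=snap('side'); b=im[210:310,180:300,::-1]; cv2.imwrite('pics/s11.png',cv2.resize(b,None,fx=6,fy=6,interpolation=cv2.INTER_CUBIC))
E
```

```text
clk 27.4 pos [ 479.  -274.3   66.9] phi -4.18 tilt 0.02 w 69.5 mm F [ 0.1  0.6 -1.4] j6 -0.60 j1 -0.68
turn units [-0. -0.  0.]
shift units [ 0.01 -0.02  0.51] -> [ 0.478  -0.2738  0.0415]
```

View pics/s11.png

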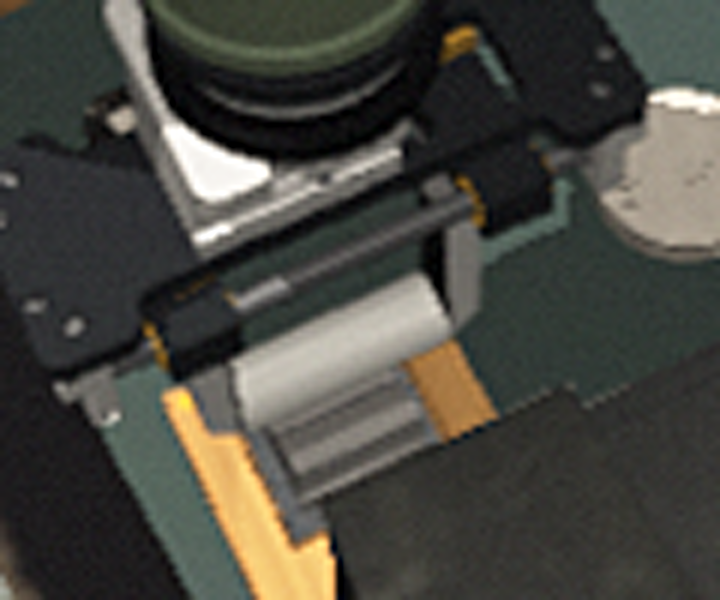

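Request:
step_arm(series=[[[0.01,-0.02,0.2,0,0,0,1],[0,0,0.15,0,0,0,1],[0,0,0.1,0,0,0,1],[0,0,0.02,0,0,0,1],[0,0,0,0,0,0,1],[0,0,0,0,0,0,1]]])

```text
clock: 28.0
position: [0.478, -0.274, 0.0436]
orientation: [0.732, 0.681, 0.0, 0.0]
force: [-0.2, -0.2, -2.5]
width: 0.744
```

Request:
step_arm(series=[[[0,0,0.03,0,0,0,1],[0,0,0.02,0,0,0,1],[0,0,0,0,0,0,1]]])

```text
clock: 28.3
position: [0.478, -0.2738, 0.041]
orientation: [0.732, 0.681, 0.0, 0.0]
force: [0.1, 0.4, -3.2]
width: 0.742
```

Request:
step_arm(series=[[[0,0,0.02,0,0,0,1],[0,0,0,0,0,0,1]]])

```text
clock: 28.5
position: [0.4781, -0.2737, 0.0407]
orientation: [0.732, 0.681, 0.0, 0.0]
force: [-1.0, 1.8, 5.6]
width: 0.743
```

Request:
step_arm(series=[[[0,0,0,0,0,0,0.22],[0,0,0,0,0,0,0.18],[0,0,0,0,0,0,0.1],[0,0,0,0,0,0,0.1],[0,0,-0.2,0,0,0,0.1],[0,0,-0.3,0,0,0,0.1],[0,0,-0.5,0,0,0,0],[0,0,-0.5,0,0,0,0],[0,0,-0.3,0,0,0,0]]])

```text
clock: 29.4
position: [0.4793, -0.275, 0.1339]
orientation: [0.732, 0.681, 0.0, 0.003]
force: [0.3, -0.9, 0.7]
width: 0.999
```

```bash
python3 - <<'E'
from h import *
plan([(.6328,-.2508,.12),(.6328,-.2508,.008)],-4.5)
im=snap('side'); b=im[210:310,180:300,::-1]; cv2.imwrite('pics/s12.png',cv2.resize(b,None,fx=6,fy=6,interpolation=cv2.INTER_CUBIC))
E
```

```text
clk 29.4 pos [ 479.3 -275.   133.9] phi -4.18 tilt 0.30 w 93.9 mm F [ 0.3 -0.9  0.7] j6 -0.60 j1 -0.68
turn units [0.03 0.02 0.04]
shift units [0.72 3.02 0.28] -> [ 0.6328 -0.2508  0.12  ]
shift units [0.   0.   2.24] -> [ 0.6328 -0.2508  0.008 ]
```

View pics/s12.png

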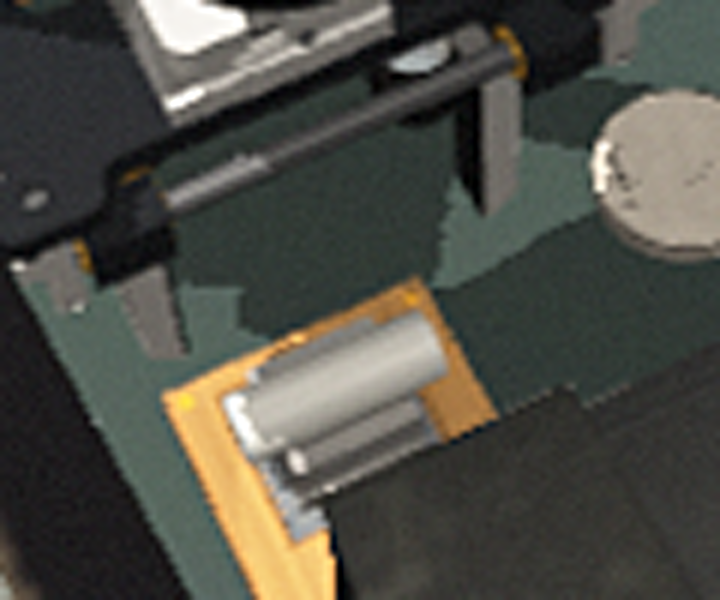

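Request:
step_arm(series=[[[0.12,0.5,0,0,0,0.04,0],[0.12,0.5,0,0,0,0,0],[0.12,0.5,0,0,0,0,0],[0.12,0.5,0,0,0,0,0],[0.12,0.5,0,0,0,0,0],[0.12,0.52,0,0,0,0,0],[0,0,0.4,0,0,0,0],[0,0,0.4,0,0,0,0],[0,0,0.4,0,0,0,0],[0,0,0.4,0,0,0,0],[0,0,0.2,0,0,0,0],[0,0,0.1,0,0,0,0],[0,0,0,0,0,0,0],[0,0,0,0,0,0,0]]])

```text
clock: 30.85
position: [0.632, -0.2501, 0.0362]
orientation: [0.734, 0.679, 0.0, 0.001]
force: [1.1, -0.6, 0.4]
width: 0.996
```

```bash
python3 - <<'E'
from h import *
plan([(.6328,-.2508,.0085)],-4.5)
im=snap('side'); b=im[170:270,200:320,::-1]; cv2.imwrite('pics/s13.png',cv2.resize(b,None,fx=6,fy=6,interpolation=cv2.INTER_CUBIC))
E
```

```text
clk 30.9 pos [ 632.  -250.1   36.2] phi -4.50 tilt 0.11 w 93.7 mm F [ 1.1 -0.6  0.4] j6 -0.43 j1 -0.50
turn units [ 0.01  0.01 -0.  ]
shift units [-0.01  0.02  0.55] -> [ 0.6328 -0.2508  0.0085]
```

View pics/s13.png

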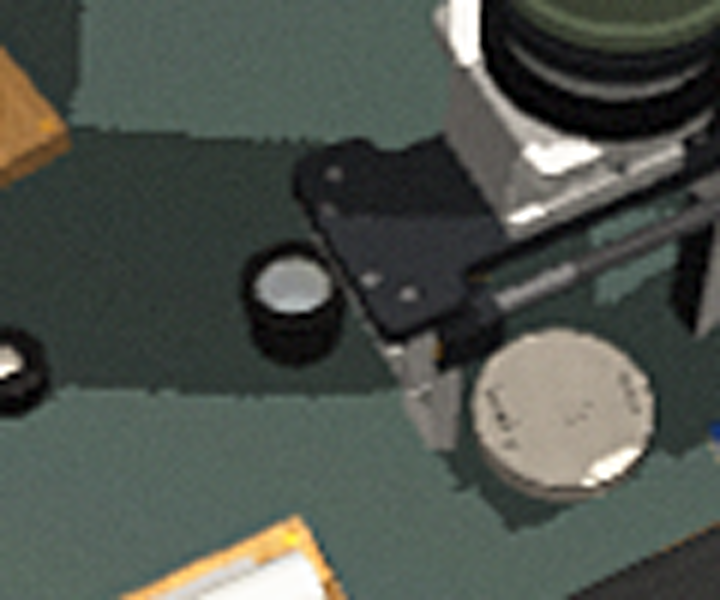

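Request:
step_arm(series=[[[0,0.02,0.3,0,0,0,0],[0,0,0.2,0,0,0,0],[0,0,0.05,0,0,0,0],[0,0,0,0,0,0,0],[0,0,0,0,0,0,0.2],[0,0,0,0,0,0,0.27],[0,0,0,0,0,0,1],[0,0,0,0,0,0,1],[0,0,0,0,0,0,1],[0,0,0,0,0,0,1]]], grip_force=40)

```text
clock: 31.9
position: [0.6324, -0.2498, 0.0079]
orientation: [0.734, 0.679, 0.0, 0.0]
force: [-0.3, 0.2, 1.4]
width: 0.668
```

Request:
step_arm(series=[[[0,0,-0.1,0,0,0,1],[0,0,-0.3,0,0,0,1],[0,0,-0.5,0,0,0,1],[0,0,-0.5,0,0,0,1],[0,0,-0.4,0,0,0,1],[0,0,0,0,0,-0.55,1],[0,0,0,0,0,-0.55,1],[0,0,0,0,0,0,1]]])

```text
clock: 32.7
position: [0.6322, -0.2497, 0.0984]
orientation: [0.68, 0.733, 0.0, 0.0]
force: [-0.9, -0.8, -4.4]
width: 0.669
```

```bash
python3 - <<'E'
from h import *
plan([(.4865,-.0049,.09),(.4865,-.0049,.03),(.4865,-.0049,.017)],4.4)
im=snap('side'); b=im[170:270,200:320,::-1]; cv2.imwrite('pics/s14.png',cv2.resize(b,None,fx=6,fy=6,interpolation=cv2.INTER_CUBIC))
E
```

```text
clk 32.7 pos [ 632.2 -249.7   98.4] phi 4.29 tilt 0.04 w 62.9 mm F [-0.9 -0.8 -4.4] j6 -0.58 j1 -0.50
turn units [ 0.    0.   -0.01]
shift units [ 5.1  -2.53  0.17] -> [ 0.4865 -0.0049  0.09  ]
shift units [0.  0.  1.2] -> [ 0.4865 -0.0049  0.03  ]
shift units [0.   0.   0.26] -> [ 0.4865 -0.0049  0.017 ]
```

View pics/s14.png

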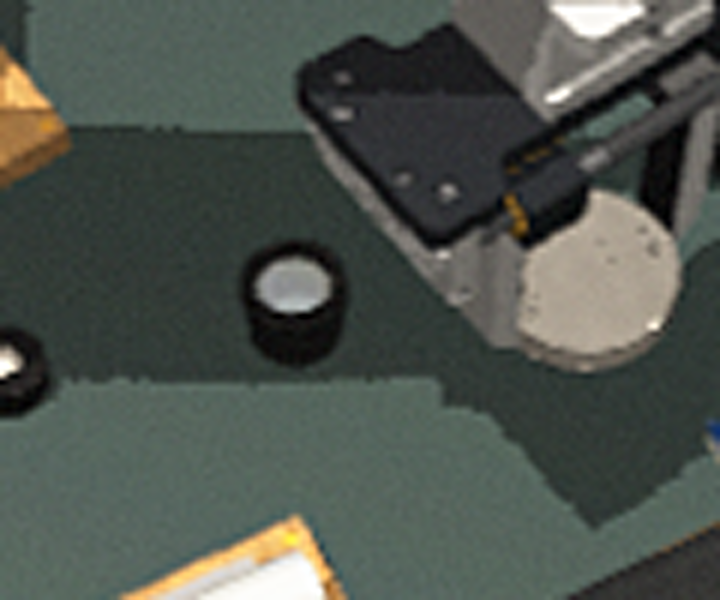

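Held level. Carry over the loupe (bottom at about 90 mm) to the mount board.

Request:
step_arm(series=[[[0.3,-0.15,0,0,0,0,1],[0.4,-0.2,0,0,0,0,1],[0.4,-0.2,0,0,0,0,1],[0.4,-0.2,0,0,0,0,1],[0.4,-0.2,0,0,0,0,1],[0.4,-0.2,0,0,0,0,1],[0.4,-0.2,0,0,0,0,1],[0.4,-0.2,0,0,0,0,1],[0.4,-0.2,0,0,0,0,1],[0.4,-0.2,0,0,0,0,1],[0.4,-0.2,0,0,0,0,1],[0.4,-0.2,0,0,0,0,1],[0.4,-0.18,0,0,0,0,1],[0,0,0,0,0,0,1],[0,0,0.4,0,0,0,1],[0,0,0.4,0,0,0,1],[0,0,0.4,0,0,0,1],[0,0,0.15,0,0,0,1],[0,0,0,0,0,0,1]]])

```text
clock: 34.65
position: [0.4861, -0.0052, 0.029]
orientation: [0.68, 0.733, -0.001, -0.001]
force: [0.6, -0.3, -2.8]
width: 0.668
```

```bash
python3 - <<'E'
from h import *
plan([(.4865,-.0049,.017)],4.4)
E
```

```text
clk 34.6 pos [486.1  -5.2  29. ] phi 4.24 tilt 0.14 w 62.8 mm F [ 0.6 -0.3 -2.8] j6 -0.26 j1 -0.19
turn units [-0.02 -0.   -0.02]
shift units [0.   0.01 0.24] -> [ 0.4865 -0.0049  0.017 ]
```

Request:
step_arm(series=[[[0,0,0.12,0,0,0,1],[0,0,0.06,0,0,0,1],[0,0,0.03,0,0,0,1],[0,0,0,0,0,0,1],[0,0,0,0,0,0,1]]])

```text
clock: 35.15
position: [0.4872, -0.0049, 0.0198]
orientation: [0.68, 0.733, 0.0, 0.0]
force: [0.0, -0.2, -2.7]
width: 0.668
```

Request:
step_arm(series=[[[0,0,0.03,0,0,0,1],[0,0,0.02,0,0,0,1],[0,0,0,0,0,0,1]]])

```text
clock: 35.45
position: [0.4868, -0.0049, 0.0168]
orientation: [0.68, 0.733, -0.0, -0.0]
force: [-0.4, 0.1, -2.2]
width: 0.669
```

Request:
step_arm(series=[[[0,0,0,0,0,0,0.28],[0,0,0,0,0,0,0.2],[0,0,0,0,0,0,0.2],[0,0,0,0,0,0,0.2],[0,0,-0.1,0,0,0,0.2],[0,0,-0.3,0,0,0,0.2],[0,0,-0.4,0,0,0,0.2],[0,0,-0.4,0,0,0,0.4],[0,0,-0.4,0,0,0,0.4]]])

```text
clock: 36.35
position: [0.4869, -0.0049, 0.098]
orientation: [0.68, 0.733, 0.0, 0.0]
force: [-0.5, -0.4, 0.1]
width: 0.665
```

```bash
python3 - <<'E'
from h import *
plan([(.4707,-.131,.09),(.4707,-.131,.01)],4.4)
im=snap('side'); b=im[150:270,140:300,::-1]; cv2.imwrite('pics/s15.png',cv2.resize(b,None,fx=4.5,fy=4.5,interpolation=cv2.INTER_CUBIC))
E
```

```text
clk 36.4 pos [486.9  -4.9  98. ] phi 4.30 tilt 0.01 w 62.5 mm F [-0.5 -0.4  0.1] j6 -0.26 j1 -0.19
turn units [ 0.    0.   -0.01]
shift units [-2.49 -0.52  0.16] -> [ 0.4707 -0.131   0.09  ]
shift units [0.  0.  1.6] -> [ 0.4707 -0.131   0.01  ]
```

View pics/s15.png

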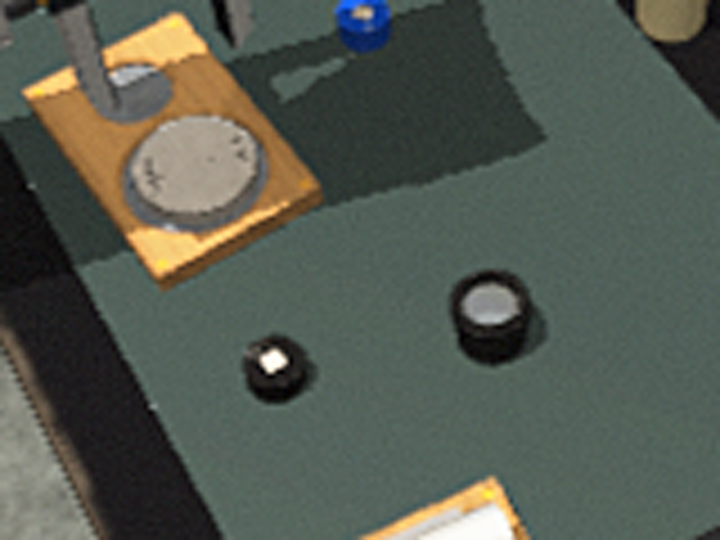

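Request:
step_arm(series=[[[-0.35,-0.07,0,0,0,0,0.4],[-0.35,-0.08,0,0,0,0,0.4],[-0.35,-0.07,0,0,0,0,0.4],[-0.35,-0.08,0,0,0,0,0.4],[-0.35,-0.07,0,0,0,0,0.4],[-0.35,-0.07,0,0,0,0,0.4],[-0.39,-0.08,0,0,0,0,0.4],[0,0,0.4,0,0,0,0.4],[0,0,0.4,0,0,0,0.4],[0,0,0.3,0,0,0,0.4],[0,0,0,0,0,0,0.4],[0,0,0,0,0,0,0.4]]], grip_force=15)

```text
clock: 37.6
position: [0.4702, -0.1309, 0.0419]
orientation: [0.68, 0.733, -0.0, -0.0]
force: [-1.0, -0.4, 0.9]
width: 0.6
```

```bash
python3 - <<'E'
from h import *
plan([(.4707,-.131,.01)],4.4)
im=snap('side'); b=im[170:270,140:260,::-1]; cv2.imwrite('pics/s16.png',cv2.resize(b,None,fx=6,fy=6,interpolation=cv2.INTER_CUBIC))
E
```

```text
clk 37.6 pos [ 470.2 -130.9   41.9] phi 4.30 tilt 0.03 w 56.4 mm F [-1.  -0.4  0.9] j6 -0.52 j1 -0.45
turn units [-0.   -0.   -0.01]
shift units [-0.    0.01  0.64] -> [ 0.4707 -0.131   0.01  ]
```

View pics/s16.png

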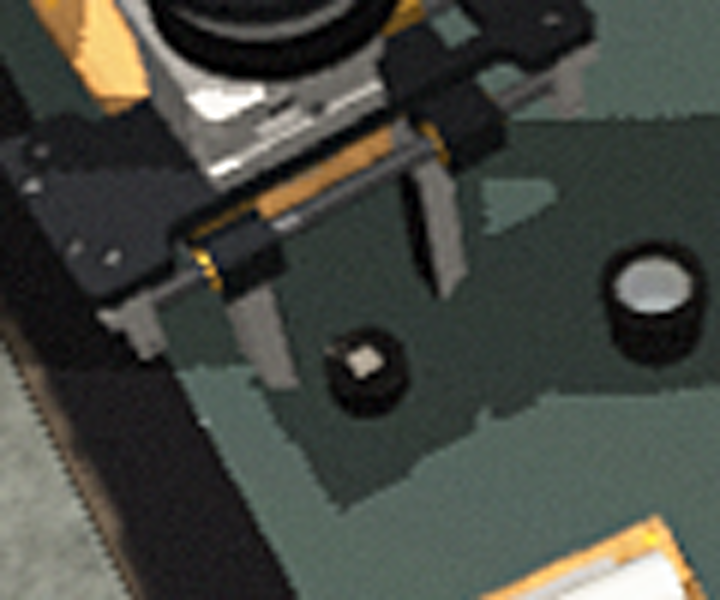

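Request:
step_arm(series=[[[0,0.01,0.3,0,0,0,0.4],[0,0,0.25,0,0,0,0.4],[0,0,0.1,0,0,0,0.4],[0,0,0,0,0,0,0.4],[0,0,0,0,0,0,0.55],[0,0,0,0,0,0,0.62],[0,0,0,0,0,0,1],[0,0,0,0,0,0,1],[0,0,0,0,0,0,1],[0,0,0,0,0,0,1]]])

```text
clock: 38.65
position: [0.4711, -0.1311, 0.0098]
orientation: [0.68, 0.733, 0.0, 0.0]
force: [-0.8, 0.2, 2.2]
width: 0.31
```

Request:
step_arm(series=[[[0,0,-0.1,0,0,0,1],[0,0,-0.3,0,0,0,1],[0,0,-0.4,0,0,0,1],[0,0,-0.5,0,0,0,1],[0,0,-0.4,0,0,0,1],[0,0,0,0,0,0,1]]])

```text
clock: 39.25
position: [0.4734, -0.1321, 0.0975]
orientation: [0.68, 0.733, 0.001, 0.003]
force: [0.7, -1.9, -0.3]
width: 0.309
```

```bash
python3 - <<'E'
from h import *
plan([(.4813,.0623,.095),(.4813,.0623,.03),(.4813,.0623,.0195)],4.4)
im=snap('side'); b=im[140:260,140:280,::-1]; cv2.imwrite('pics/s17.png',cv2.resize(b,None,fx=5,fy=5,interpolation=cv2.INTER_CUBIC))
E
```

```text
clk 39.2 pos [ 473.4 -132.1   97.5] phi 4.30 tilt 0.40 w 29.1 mm F [ 0.7 -1.9 -0.3] j6 -0.52 j1 -0.45
turn units [ 0.04  0.02 -0.01]
shift units [3.86 0.46 0.05] -> [0.4813 0.0623 0.095 ]
shift units [0.  0.  1.3] -> [0.4813 0.0623 0.03  ]
shift units [0.   0.   0.21] -> [0.4813 0.0623 0.0195]
```

View pics/s17.png

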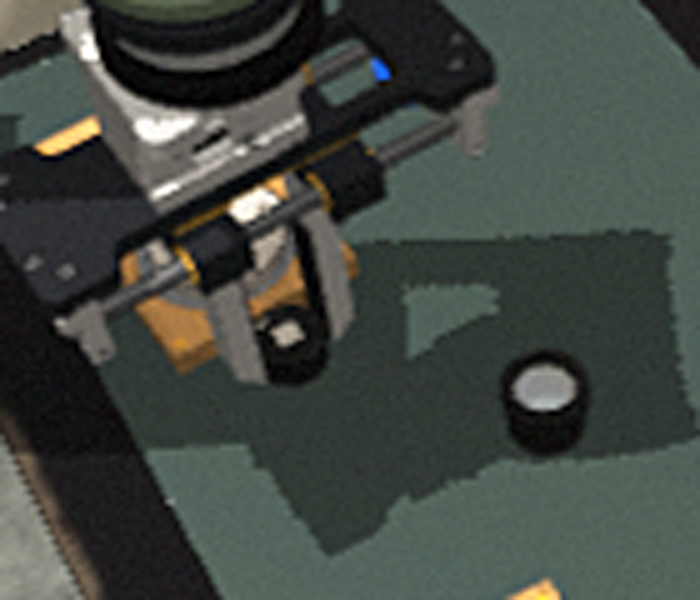

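Request:
step_arm(series=[[[0.2,0.02,0,0,0,0,1],[0.4,0.05,0,0,0,0,1],[0.4,0.05,0,0,0,0,1],[0.4,0.05,0,0,0,0,1],[0.4,0.05,0,0,0,0,1],[0.4,0.05,0,0,0,0,1],[0.4,0.05,0,0,0,0,1],[0.4,0.05,0,0,0,0,1],[0.4,0.05,0,0,0,0,1],[0.42,0.05,0,0,0,0,1],[0,0,0.4,0,0,0,1],[0,0,0.4,0,0,0,1],[0,0,0.3,0,0,0,1],[0,0,0,0,0,0,1],[0,0,0,0,0,0,1]]])

```text
clock: 40.8
position: [0.4786, 0.0617, 0.0383]
orientation: [0.68, 0.733, -0.001, -0.001]
force: [0.2, -0.2, -1.1]
width: 0.309
```

```bash
python3 - <<'E'
from h import *
plan([(.4813,.0623,.0192)],4.4)
im=snap('side'); b=im[120:240,120:260,::-1]; cv2.imwrite('pics/s18.png',cv2.resize(b,None,fx=5,fy=5,interpolation=cv2.INTER_CUBIC))
E
```

```text
clk 40.8 pos [478.6  61.7  38.3] phi 4.31 tilt 0.17 w 29.1 mm F [ 0.2 -0.2 -1.1] j6 -0.13 j1 -0.05
turn units [-0.02 -0.   -0.01]
shift units [0.01 0.06 0.38] -> [0.4813 0.0623 0.0192]
```

View pics/s18.png

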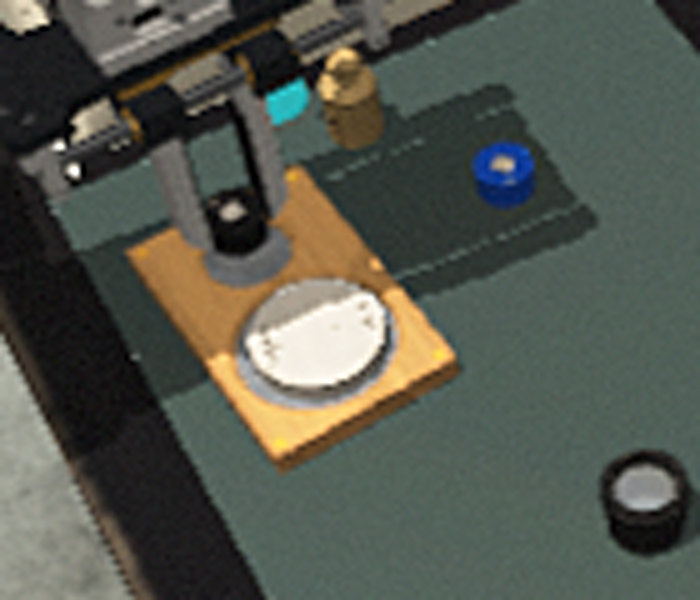

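Request:
step_arm(series=[[[0.01,0.06,0.15,0,0,0,1],[0,0,0.12,0,0,0,1],[0,0,0.07,0,0,0,1],[0,0,0,0,0,0,1],[0,0,0,0,0,0,1]]])

```text
clock: 41.35
position: [0.4828, 0.062, 0.0224]
orientation: [0.68, 0.733, -0.0, -0.0]
force: [-0.1, -0.3, -1.4]
width: 0.311
```

Request:
step_arm(series=[[[0,-0.02,0.03,0,0,0,1],[0,0,0.02,0,0,0,1],[0,0,0.01,0,0,0,1],[0,0,0,0,0,0,1]]])

```text
clock: 41.75
position: [0.4818, 0.0619, 0.0194]
orientation: [0.68, 0.733, -0.0, -0.0]
force: [-0.1, -0.3, -0.1]
width: 0.312
```

Request:
step_arm(series=[[[0,0,0.01,0,0,0,1],[0,0,0,0,0,0,0.65],[0,0,0,0,0,0,0.55],[0,0,0,0,0,0,0.5],[0,0,0,0,0,0,0.5],[0,0,-0.1,0,0,0,0.5],[0,0,-0.3,0,0,0,0.4],[0,0,-0.5,0,0,0,0.4],[0,0,-0.5,0,0,0,0.4],[0,0,-0.5,0,0,0,0.4],[0,0,-0.5,0,0,0,0.4],[-0.5,0,0,0,0,0,0.4],[-0.5,0,0,0,0,0,0.4],[-0.5,0,0,0,0,0,0.4],[-0.5,0,0,0,0,0,0.4],[0,0.5,0,0,0,0,0.4],[0,0.5,0,0,0,0,0.4],[0,0.5,0,0,0,0,0.4],[0,0,0,0,0,0,0.4],[0,0,0,0,0,0,0.4]]])

```text
clock: 43.75
position: [0.5637, -0.0321, 0.1388]
orientation: [0.68, 0.733, -0.0, -0.0]
force: [-0.4, -0.3, 0.6]
width: 0.605
```

```bash
python3 - <<'E'
from h import *
plan([])
b=snap('side','pics/s19f.png')[105:325,120:370,::-1]; cv2.imwrite('pics/s19.png',cv2.resize(b,None,fx=2.6,fy=2.6,interpolation=cv2.INTER_CUBIC))
b=snap('top','pics/t19f.png')[110:280,140:370,::-1]; cv2.imwrite('pics/t19.png',cv2.resize(b,None,fx=3.4,fy=3.4,interpolation=cv2.INTER_CUBIC))
E
```

```text
clk 43.8 pos [563.7 -32.1 138.8] phi 4.32 tilt 0.07 w 56.9 mm F [-0.4 -0.3  0.6] j6 -0.29 j1 -0.21
```

View pics/s19.png

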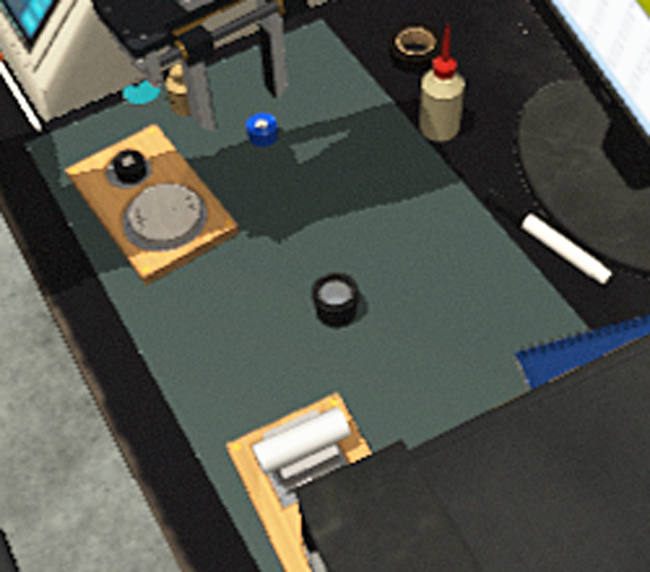

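View pics/t19.png

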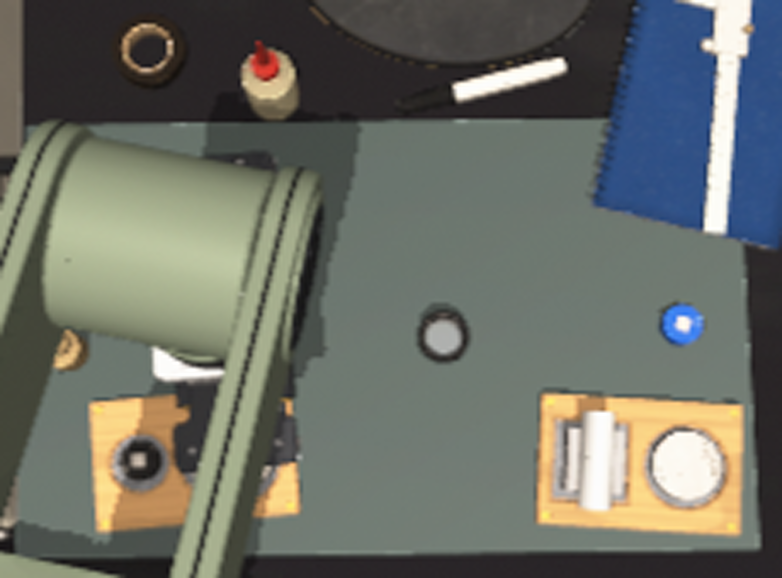

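Request:
step_arm(series=[[[-0.5,0,-0.3,0,0,0,0.4],[-0.5,0,-0.3,0,0,0,0.4],[-0.5,0,-0.3,0,0,0,0.4],[-0.5,0,-0.3,0,0,0,0.4],[-0.5,0,0,0,0,0,0.4],[-0.5,0,0,0,0,0,0.4],[-0.5,0,0,0,0,0,0.4],[0,0,0,0,0,0,0.4],[0,0,0,0,0,0,0.4]]])

```text
clock: 44.75
position: [0.5764, -0.2064, 0.1988]
orientation: [0.681, 0.733, 0.0, -0.001]
force: [0.9, -0.2, -0.3]
width: 0.599
```

```bash
python3 - <<'E'
from h import *
plan([])
b=snap('side','pics/s20f.png')[120:250,130:280,::-1]; cv2.imwrite('pics/s20.png',cv2.resize(b,None,fx=4,fy=4,interpolation=cv2.INTER_CUBIC))
b=snap('top','pics/t20f.png')[150:280,140:370,::-1]; cv2.imwrite('pics/t20.png',cv2.resize(b,None,fx=3.4,fy=3.4,interpolation=cv2.INTER_CUBIC))
E
```

```text
clk 44.8 pos [ 576.4 -206.4  198.8] phi 4.23 tilt 0.07 w 56.3 mm F [ 0.9 -0.2 -0.3] j6 -0.56 j1 -0.49
```

View pics/s20.png

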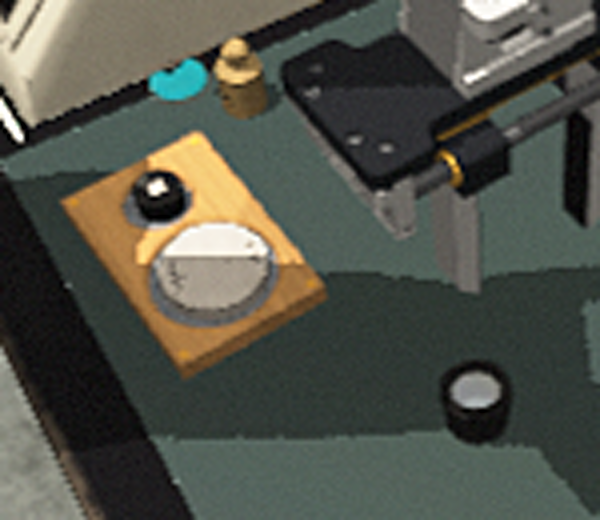

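View pics/t20.png

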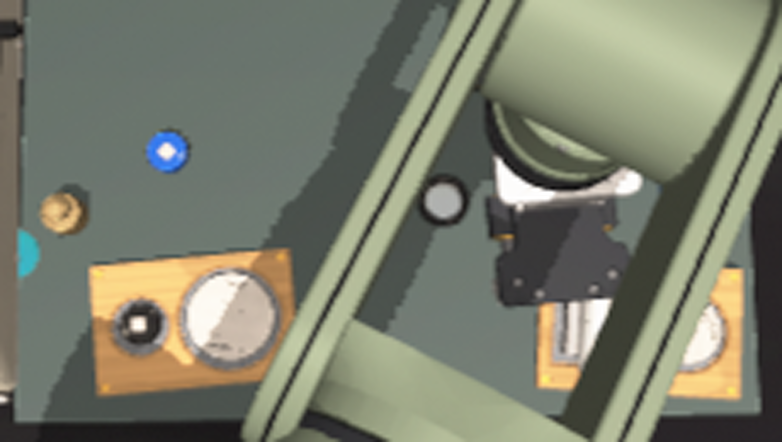

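```bash
python3 - <<'E'
from workcell import ctrl
print(ctrl.close_job()); print(ctrl.get_state()['clock'])
E
```

```text
the job is handed in; nothing more can be done
None
the job is handed in; nothing more can be done
```

Both kits are made up and the job is handed in, at about 45 s on the clock. I placed the pieces in the order written:

- **V-block:** in the rectangular recess, with its vee across the board's length.
- **Smaller reference block:** in the round recess of the same board.
- **Bar:** gripped by its end faces and laid in the vee.
- **Larger reference block:** in the large recess of the other board.
- **Black mount:** in the small recess of the other board.

**Last checks:** the final side and top pictures show all five pieces in their recesses. In the top view, the V-block measured about 1 mm from its recess centre and the small block within 1 mm of its own. Read by eye, the bar's midpoint lies within about 1–2 mm of the V-block's centre. The largest force I read was about 6 N, when the V-block and the bar touched down. I moved no bystander, and the loupe, weight and bottle appear where they stood.

**Disagreements:**
- In the side view, the gripper appeared about 2–4 mm off from where the calibration put it. I centred the fingers on the bar by the gaps in the picture instead.
- That view never showed the right half of the bar board, because the black cabinet hides it. The small block there was checked only from above.
- The small block, the large block and the mount were let go up to about 1 mm above the recess floor. Their flat seating is judged from the pictures only.

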